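# Load the drying box, crank it in and set the selector

## Task

Lay every loose bracket blank that has the same shape as the sample on the round red pad flat in the tray of the drying box, and leave the other shapes on the bench. Then swing the folded crank handle fully upright before you turn the crank, crank the loaded tray clockwise all the way into the hood, and fold the handle flat again. Also turn the selector knob to the three-dot mark, and do not disturb the jar and the dish.

Things in the scene. Friction and masses are not known exactly. Their poses are not given: they have to be found in the camera images.
- t_bracket_1_mid (a point): bare brass bracket blank, a bar 76 mm long (x) and 20 mm wide (y), 18 mm thick, lying flat, feet 16 mm long; T-shaped: one foot across the bar at its +x end, reaching 27 mm to both sides of the bar's centre line. The point is the middle of the bar, half-way up; z is up when it lies as found. Loose, about 0.11 kg, may be absent.
- t_bracket_2_mid (a point): bare brass bracket blank, a bar 76 mm long (x) and 20 mm wide (y), 18 mm thick, lying flat, feet 16 mm long; T-shaped: one foot across the bar at its +x end, reaching 27 mm to both sides of the bar's centre line. The point is the middle of the bar, half-way up; z is up when it lies as found. Loose, about 0.11 kg, may be absent.
- t_bracket_3_mid (a point): bare brass bracket blank, a bar 76 mm long (x) and 20 mm wide (y), 18 mm thick, lying flat, feet 16 mm long; T-shaped: one foot across the bar at its +x end, reaching 27 mm to both sides of the bar's centre line. The point is the middle of the bar, half-way up; z is up when it lies as found. Loose, about 0.11 kg, may be absent.
- l_bracket_1_mid (a point): bare brass bracket blank, a bar 76 mm long (x) and 20 mm wide (y), 18 mm thick, lying flat, feet 16 mm long; L-shaped: one foot at its +x end, reaching 32 mm from the centre line to the +y side only. The point is the middle of the bar, half-way up; z is up when it lies as found. Loose, about 0.11 kg, may be absent.
- l_bracket_2_mid (a point): bare brass bracket blank, a bar 76 mm long (x) and 20 mm wide (y), 18 mm thick, lying flat, feet 16 mm long; L-shaped: one foot at its +x end, reaching 32 mm from the centre line to the +y side only. The point is the middle of the bar, half-way up; z is up when it lies as found. Loose, about 0.11 kg, may be absent.
- l_bracket_3_mid (a point): bare brass bracket blank, a bar 76 mm long (x) and 20 mm wide (y), 18 mm thick, lying flat, feet 16 mm long; L-shaped: one foot at its +x end, reaching 32 mm from the centre line to the +y side only. The point is the middle of the bar, half-way up; z is up when it lies as found. Loose, about 0.11 kg, may be absent.
- z_bracket_1_mid (a point): bare brass bracket blank, a bar 76 mm long (x) and 20 mm wide (y), 18 mm thick, lying flat, feet 16 mm long; Z-shaped: a foot at its +x end reaching 32 mm to the +y side, and a foot at its -x end reaching 32 mm to the -y side. The point is the middle of the bar, half-way up; z is up when it lies as found. Loose, about 0.11 kg, may be absent.
- z_bracket_2_mid (a point): bare brass bracket blank, a bar 76 mm long (x) and 20 mm wide (y), 18 mm thick, lying flat, feet 16 mm long; Z-shaped: a foot at its +x end reaching 32 mm to the +y side, and a foot at its -x end reaching 32 mm to the -y side. The point is the middle of the bar, half-way up; z is up when it lies as found. Loose, about 0.11 kg, may be absent.
- z_bracket_3_mid (a point): bare brass bracket blank, a bar 76 mm long (x) and 20 mm wide (y), 18 mm thick, lying flat, feet 16 mm long; Z-shaped: a foot at its +x end reaching 32 mm to the +y side, and a foot at its -x end reaching 32 mm to the -y side. The point is the middle of the bar, half-way up; z is up when it lies as found. Loose, about 0.11 kg, may be absent.
- sample_t_mid (a point): the fixed T-shaped sample, same size and shape as the T-shaped blanks (76 x 20 x 18 mm bar); point at the middle of its bar, half-way up. It is today's sample if it lies on the round red pad beside the stock; otherwise it is put away on the white board at the right and counts for nothing.
- sample_l_mid (a point): the fixed L-shaped sample, same size and shape as the L-shaped blanks (76 x 20 x 18 mm bar); point at the middle of its bar, half-way up. It is today's sample if it lies on the round red pad beside the stock; otherwise it is put away on the white board at the right and counts for nothing.
- sample_z_mid (a point): the fixed Z-shaped sample, same size and shape as the Z-shaped blanks (76 x 20 x 18 mm bar); point at the middle of its bar, half-way up. It is today's sample if it lies on the round red pad beside the stock; otherwise it is put away on the white board at the right and counts for nothing.
- sample_pad: round red rubber pad, 73 mm across, 16 mm high, fixed, in front of the stock of blanks; one sample lies on its middle. Origin: centre of its underside
- tray_mid (a point): sheet-aluminium tray of the drying box, inside 122 mm (x) by 210 mm (y), walls 6 mm above its floor. Point: middle of the inner floor, 14 mm above the bench (a blank lying in it has its middle 9 mm higher); x points into the hood, y to the left. Three blanks fit side by side, bars along x, 62 mm apart
- tray (a joint): travel of the tray in m: 0 fully out, 0.17 fully in. Driven only by the crank, 0.17 m for two full turns; pushing the tray itself takes over 20 N. The grey hood is 80 mm high, 244 mm wide; its front face is 95 mm from the middle of the drawn-out tray, its opening 62 mm high
- crank (a joint): angle of the crank, rad: 0 (start, tray out) to 12.57 (two full turns, tray fully in, a stop). Grows clockwise seen from above. Turns stiffly (about 6 N at the handle) and stays where it is left
- crank_hub (a point): on the upright crank axis on the hood, at the height of the handle's pivot (121 mm over the bench). Axes of the drying box: x from the tray into the hood. The crank arm (16 mm wide, top face 18 mm below this point; hub 34 mm across, no higher) points along +x at crank = 0 and after each full turn, along (cos q, -sin q) at crank = q
- handle_pivot (a point): pivot of the folding crank handle in a clevis (22 mm wide) at the end of the crank arm, 50 mm from the crank axis
- handle_grip (a point): point on the folding handle's axis, 50 mm from its pivot. Handle 75 mm long, with a freely spinning black round sleeve, 16 mm in diameter, from 25 to 75 mm from the pivot. Folded, it lies level over the arm and points from the pivot back over the hub and 25 mm past it, its axis 18 mm above the arm's top
- handle (a joint): fold angle of the crank handle, rad: 0 folded flat over the arm, 1.571 swung out upright (a stop). It swings in the upright plane of the arm and stays where it is left by friction (0.11 N m)
- selector (a joint): angle of the selector knob, rad, 0 to 1.8, growing clockwise seen from above. It clicks into four detents: 0 at the one-dot mark, 0.6 two dots, 1.2 three dots, 1.8 four dots; humps between need up to about 0.1 N m
- selector_axis (a point): on the selector knob's upright axis at gripping height, 65 mm over the bench. Grip bar 50 x 14 mm, from 51.5 to 77.5 mm high, on a 48 mm disc; a white line marks its pointer end. Round fixed console, 120 mm across, 40 mm high, right of the drying box; white raised dots mark the positions. Axes: at selector = q the pointer end lies along (cos a, sin a), a = 0.9 - q
- jar: cream moulded jar, 67 mm across, 85 mm high, standing loose; bystander. Origin: centre of its underside
- dish: white stacking dish, 63 mm across, 22 mm high, loose; bystander. Origin: centre of its underside
Things that resemble listed ones, but are neither listed nor needed, are in the scene too. What is shaped like the part that bears l_bracket_3_mid but orange is not meant.

How it is judged:
By the outcome, as a careful person would: the job done as asked, in the order asked, and still so for the second after the job is handed in, with the robot touching nothing.
Of t_bracket_1, t_bracket_2, t_bracket_3 only 2 to 3 are there at a start; the rules pass over those that are not, and their reading is None.
Of l_bracket_1, l_bracket_2, l_bracket_3 only 2 to 3 are there at a start; the rules pass over those that are not, and their reading is None.
Of z_bracket_1, z_bracket_2, z_bracket_3 only 2 to 3 are there at a start; the rules pass over those that are not, and their reading is None.
At some moment in a run one of t_bracket_1, t_bracket_2, t_bracket_3, l_bracket_1, l_bracket_2, l_bracket_3, z_bracket_1, z_bracket_2, z_bracket_3 may be knocked a few centimetres aside while the robot is not near it.
Once in a run the grip may slacken for a moment while it holds something.
It also fails if it takes over 200 s, if anything falls off the work surface, if the arm or the gripper's body presses on something with over 40 N, if the wrist force passes 120 N, or if a joint passes its speed limit or range.

## Robot

A 6-joint arm with a two-finger parallel gripper is mounted at the origin on a cart in front of the work surface, level with it; the furniture and walls round the work are solid. World frame = base frame: x ahead of the robot, y to its left, z up, the work surface at z = 0. Lengths are in m, angles in rad, forces in N, time in s.
With the tool pointing down it reaches from about 0.325 to 0.775 m from the base axis. Payload 5.5 kg.
Tool frame: the origin (TCP) lies midway between the tips of the shut fingers; the grasp point (between the pads) lies 19 mm behind it; z points along the fingers, x is the direction in which the jaws open and shut, and the axes are right-handed (so a half turn about z gives the same grasp; the last joint's range is limited). The gripper opens to 85 mm and grips with 20 to 120 N. Pads are 22 mm wide; open, the fingers measure 114 mm over their backs; the gripper's body (76 mm by 85 mm) begins 54 mm behind the grasp point. The pads swing forward as they close: fully open they stand 13 mm farther back than shut.
Start: joints at [-1.17, 0.091, 1.231, -0, 1.82, -0.057], TCP at [0.265, -0.538, 0.207] pointing down, gripper open.
Joint ranges: [-2.87, 2.87], [-0.86, 2.18], [0.17, 2.46], [-1.51, 4.65], [0.06, 2.69], [-2.65, 2.65]. Speed limits (rad/s): [2.57, 2.57, 3.01, 3.14, 3.14, 3.14].

## Interface

Orientations are given as a rotation vector (axis times angle).
In Python, from plant import * gives the robot as it stands.
- The arm moves only by the tool carry_out, never from a script. Its argument "motion" is text: rows parted by semicolons, each of 7 numbers parted by spaces: the turn, a rotation vector about the world's x, y, z each as a share of 45 degrees, from -1 to 1, then the shift along the world's x, y, z each as a share of 250 mm, from -1 to 1, then the closure in counts, from 0 (fully open) to 255 (shut). A call has 1 to 20 rows; each row is the pose to reach, as a shift and turn from the pose commanded when the call began; what a row does not reach only later rows make up. A row lasts 1/10 s, in which the tool goes at most 50 mm and 8.59 degrees, less where a joint would pass 70% of its speed; a pose out of reach is approached as far as the arm can. A call with a number of a shift or a turn outside -1 to 1 is refused whole. A call with a gripper value outside its range is refused whole. The fingers move at their own pace and stop on an object; "force" is the grip in N (left out, the last holds). Time passes only in rows, so rows that repeat a pose let the fingers close. It gives the time, the measured TCP pose, the force and the opening at its end, in the units of the state.
- sense(): the state, without advancing time (a new reading comes with each control period).
- get_image(name): name is "scene" or "side" or "wrist"; returns a dict with "image" (384x512x3 uint8, red, green, blue), "depth" (384x512 float32, m along the optical axis (not along the pixel's ray), 0 where there is no reading), "K" (3x3 intrinsics, pixels), "world_from_camera" (4x4, takes a point from camera to world coordinates). Camera axes: x right, y down, z forward; pixel columns grow to the right and rows downward; lengths in m; the calibration is good to about 2 mm. A picture is of the moment at which its call begins.
- hand_in(): hands the job in, once; it reports no verdict.
The state is a dict: "t": time; "joint_positions": joint angles; "qd": joint speeds; "tau": joint torques, N m; "tcp_pos": TCP position; "orientation": TCP orientation; "ft_force": force on the tool from outside, world axes, zero at the start; "torque": the same for the moment, N m; "gripper_width": opening from 0.0 (shut) to 1.0 (fully open).
Only numpy, scipy, OpenCV 4.12 (cv2) and the standard library are available. Lean on these libraries where they do the work, as an engineer would, in place of code of your own. Each camera call takes 0.05 s, during which the arm holds its last target.

## Working session

There is one attempt and no reset: what is moved stays moved. The work goes in short steps, Python scripts to look and compute and a tool call to move; the robot and the scene stay as the last step left them, time stands still between calls to the robot, and variables do not carry over. Pictures are saved under pics/ and viewed, and the job is handed in when it is done.

Besides the shell and the picture viewer there is one more tool, called after ">>>" in YAML: its name, and indented under it one key for each argument. carry_out: Moves the arm, as the interface text tells. Shift numbers are shares of 250 mm and turn numbers shares of 45 degrees, none past 1 either way. Its arguments: {"type":"object","properties":{"motion":{"type":"string"},"force":{"type":"number"}},"required":["motion"]}

```bash
ls; mkdir -p pics; cat > h.py <<'E'
from plant import *
import numpy as np, cv2
def shot(n,f,crop=None,s=1):
    d=get_image(n); im=d["image"][:,:,::-1].copy()
    np.savez("/tmp/%s.npz"%f,**d)
    if crop: im=im[crop[1]:crop[3],crop[0]:crop[2]]
    if s!=1: im=cv2.resize(im,None,fx=s,fy=s,interpolation=cv2.INTER_CUBIC)
    cv2.imwrite("pics/%s.png"%f,im); return d
def crop(f,c,s,o):
    d=np.load("/tmp/%s.npz"%f); im=d["image"][:,:,::-1][c[1]:c[3],c[0]:c[2]]
    cv2.imwrite("pics/%s.png"%o,cv2.resize(im,None,fx=s,fy=s,interpolation=cv2.INTER_CUBIC))
def cloud(d):
    z=d["depth"]; K=d["K"]; T=d["world_from_camera"]
    v,u=np.mgrid[:z.shape[0],:z.shape[1]]
    P=np.stack([(u-K[0,2])/K[0,0]*z,(v-K[1,2])/K[1,1]*z,z],-1)
    W=P@T[:3,:3].T+T[:3,3]; W[z==0]=np.nan
    return W
def ray(d,u,v,h):
    K=d["K"];T=d["world_from_camera"]
    r=T[:3,:3]@np.array([(u-K[0,2])/K[0,0],(v-K[1,2])/K[1,1],1]); o=T[:3,3]
    return o+r*(h-o[2])/r[2]
E
python3 - <<'E'
from h import *
for n in("scene","side","wrist"):
    d=shot(n,n+"0",s=1.5); print(n,d["K"][0,0],d["world_from_camera"].round(3).tolist())
print(sense())
E
```

```text
pics
scene 476.2931392045209 [[-0.552, -0.543, 0.632, -0.56], [-0.834, 0.351, -0.426, 0.638], [0.009, -0.762, -0.647, 1.191], [0.0, 0.0, 0.0, 1.0]]
side 387.14102501750256 [[-0.996, -0.047, 0.069, 0.399], [-0.083, 0.646, -0.759, 0.876], [-0.009, -0.762, -0.647, 0.905], [0.0, 0.0, 0.0, 1.0]]
wrist 309.8175223226889 [[0.442, -0.851, -0.283, 0.338], [-0.897, -0.42, -0.137, -0.504], [-0.002, 0.315, -0.949, 0.373], [0.0, 0.0, 0.0, 1.0]]
{'t': 0.15, 'joint_positions': array([-1.16968841e+00,  9.17168028e-02,  1.23162128e+00, -2.19692511e-05,
        1.81979050e+00, -5.66886221e-02]), 'qd': array([-9.72322711e-05, -1.91091521e-03, -3.62094113e-03,  1.03430734e-03,
        2.12931687e-05,  1.14646200e-03]), 'tau': array([ 2.96580629e-04, -4.59370852e+01, -4.18527389e+01, -1.82645408e-04,
        9.55595373e-03,  3.13926967e-05]), 'tcp_pos': array([ 0.26508387, -0.53798903,  0.20628536]), 'orientation': array([-2.66681424e+00,  1.65899329e+00,  1.99178886e-03]), 'ft_force': array([ 0.68842599, -0.16360379, -1.15873169]), 'torque': array([-0.02945   , -0.0070667 ,  0.01283579]), 'gripper_width': 0.9983923557442939}
```

View pics/scene0.png

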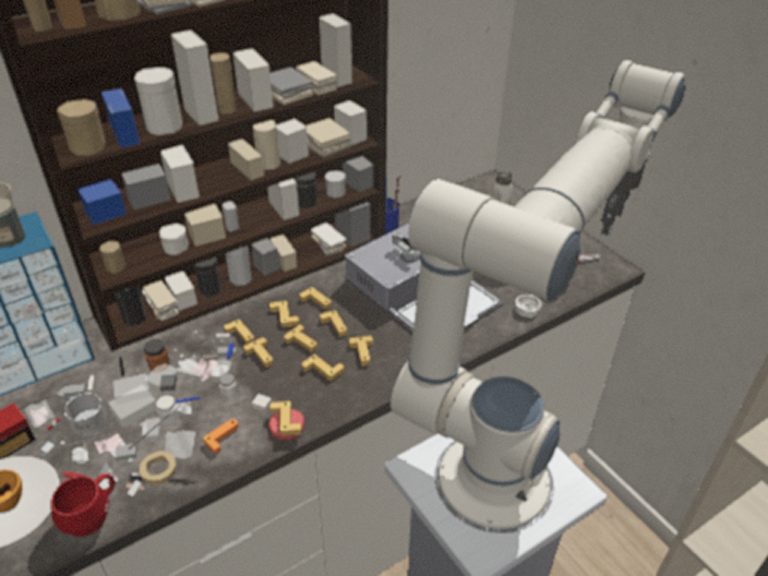

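View pics/side0.png

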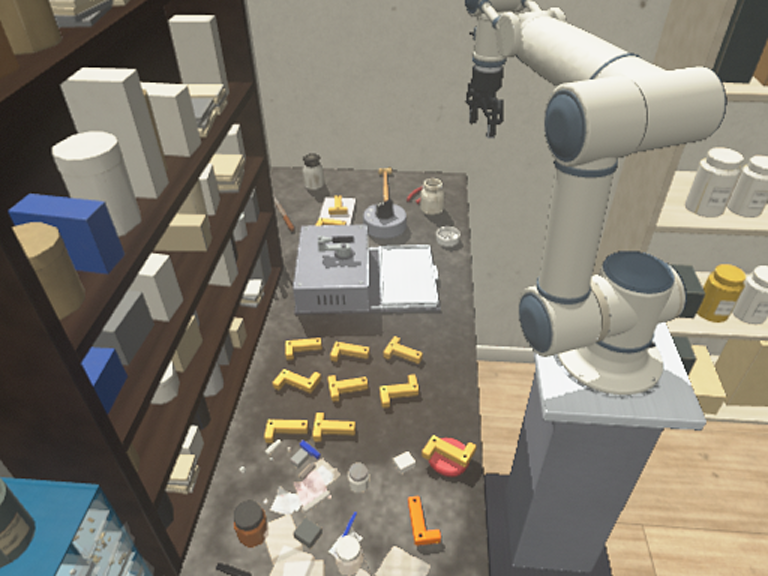

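View pics/wrist0.png

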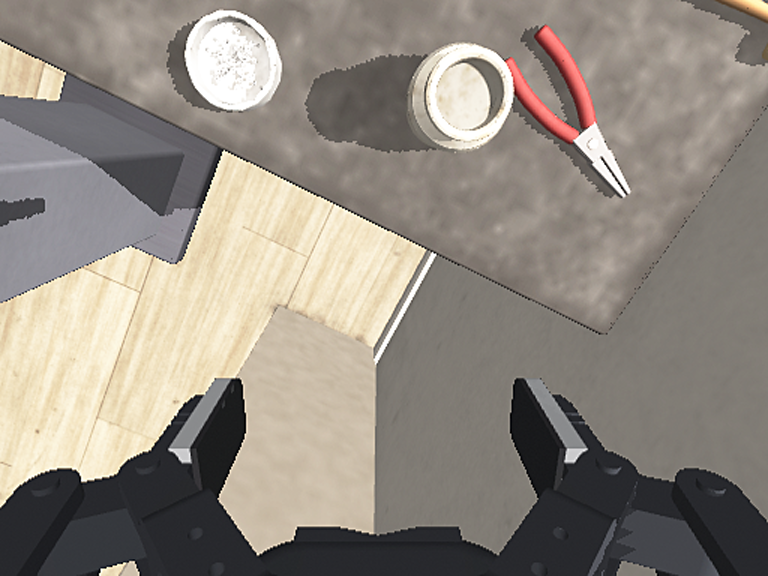

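The side view shows all eight blanks, the tray and hood, the selector, and the sample on the red pad at about (450,455) of 768x576. I'll enlarge it next.

```bash
python3 - <<'E'
from h import *
crop("side0",(170,215,330,330),4.9,"c1"); crop("side0",(190,100,320,210),5.4,"c2")
d=np.load("/tmp/side0.npz");W=cloud(d)
# ortho rectify: x 0.2..0.85 , y -0.5..0.45, 1mm
E
```

```text
(no output)
```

View pics/c1.png

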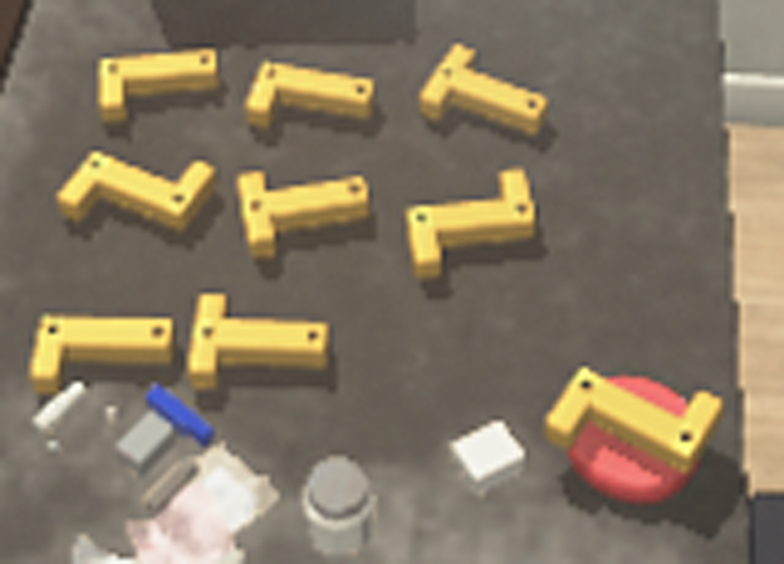

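View pics/c2.png

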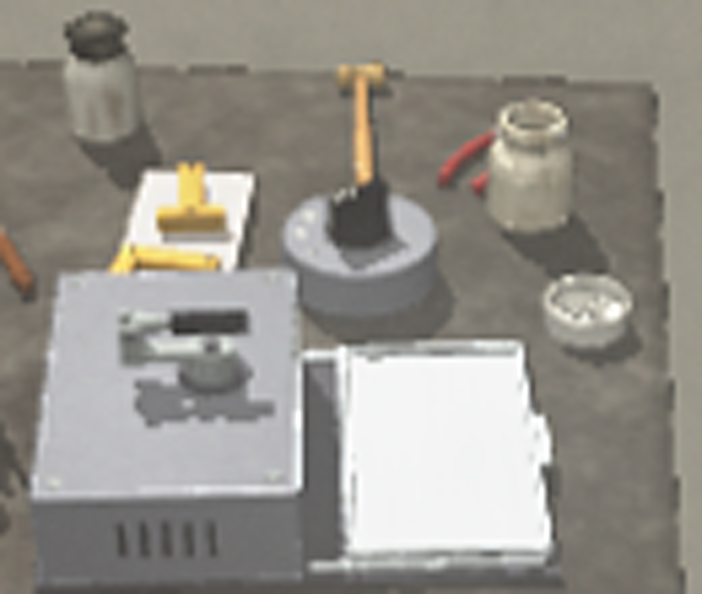

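Two crops. The sample on the pad (crop c1, about (635,420)) is Z-shaped, with feet on opposite sides. The matching blanks are at about (135,190) and (475,220); the others are three T and three L. Next: coarse poses.

```bash
python3 - <<'E'
from h import *
d=np.load("/tmp/side0.npz");W=cloud(d)
im=cv2.cvtColor(d["image"],cv2.COLOR_RGB2HSV)
m=((im[...,0]>18)&(im[...,0]<30)&(im[...,1]>120)&(im[...,2]>120)).astype(np.uint8)
n,l,s,c=cv2.connectedComponentsWithStats(m)
for i in range(1,n):
    if s[i,4]<80: continue
    P=W[(l==i)]; P=P[P[:,2]>0.008]
    if len(P)<30: continue
    t=P[P[:,2]>np.percentile(P[:,2],60)-0.003]
    print(c[i].round(),s[i,4],t.mean(0).round(3),P[:,2].max().round(3))
def w(u,v): return W[int(round(v)),int(round(u))].round(3)
# c2 crop scale 5.4 origin 190,100
for nm,u,v in [("jar",530,120),("dish",590,300),("sel console",260,230) ,("console",300,225),("selbar",360,200),("pivotend",130,320),("gripend",245,320),("hub",215,375),("trayTL",345,350),("trayTR",522,350),("trayBL",350,555),("trayBR",545,550),("hoodFR",297,272),("hoodFL",300,492),("hoodBL",38,492),("hoodBR",62,272)]:
    print(nm,w(190+u/5.4,100+v/5.4))
E
```

```text
[201. 230.] 194 [0.646 0.034 0.017] 0.022
[267. 234.] 203 [0.435 0.031 0.017] 0.021
[232. 233.] 190 [0.545 0.04  0.018] 0.022
[198. 253.] 244 [0.637 0.129 0.018] 0.022
[230. 257.] 244 [0.54  0.135 0.018] 0.023
[266. 260.] 258 [0.432 0.139 0.017] 0.022
[220. 284.] 288 [0.552 0.234 0.018] 0.023
[189. 285.] 264 [0.639 0.243 0.018] 0.022
[299. 300.] 325 [0.336 0.28  0.034] 0.039
jar [ 0.38  -0.555  0.073]
dish [ 0.331 -0.406  0.007]
sel console [ 0.587 -0.49   0.001]
console [ 0.547 -0.442  0.039]
selbar [ 0.502 -0.437  0.068]
pivotend [ 0.632 -0.198  0.125]
gripend [ 0.56  -0.205  0.124]
hub [ 0.577 -0.189  0.092]
trayTL [ 0.505 -0.32   0.016]
trayTR [ 0.378 -0.342  0.007]
trayBL [ 0.484 -0.109  0.011]
trayBR [ 0.361 -0.12   0.014]
hoodFR [ 0.548 -0.405  0.026]
hoodFL [ 0.521 -0.172  0.009]
hoodBL [ 0.672 -0.076  0.082]
hoodBR [ 0.705 -0.318  0.078]
```

>>> carry_out:
  motion: "0 0 -0.58 0.74 1 0.32 0;0 0 -0.58 0.74 1 0.32 0;0 0 -0.58 0.74 1 0.32 0;0 0 -0.58 0.74 1 0.32 0;0 0 -0.58 0.74 1 0.32 0;0 0 -0.58 0.74 1 0.32 0;0 0 -0.58 0.74 1 0.32 0;0 0 -0.58 0.74 1 0.32 0"

```text
t: 0.95
tcp_pos: [0.4521, -0.2856, 0.2884]
orientation: [-2.229, 2.212, -0.003]
ft_force: [0.2, -0.4, 0.7]
gripper_width: 1.001
```

```bash
python3 - <<'E'
from h import *
shot("wrist","w1",s=1.5); s=sense(); print(s["tcp_pos"],s["orientation"],s["joint_positions"],s["t"])
E
```

```text
[ 0.45101934 -0.28711719  0.28751271] [ 2.22736605e+00 -2.21544914e+00  1.10619616e-03] [-6.30432563e-01 -5.37127448e-02  1.23389748e+00 -1.54412094e-04
  1.96071736e+00  9.34940458e-01] 1.0
```

View pics/w1.png

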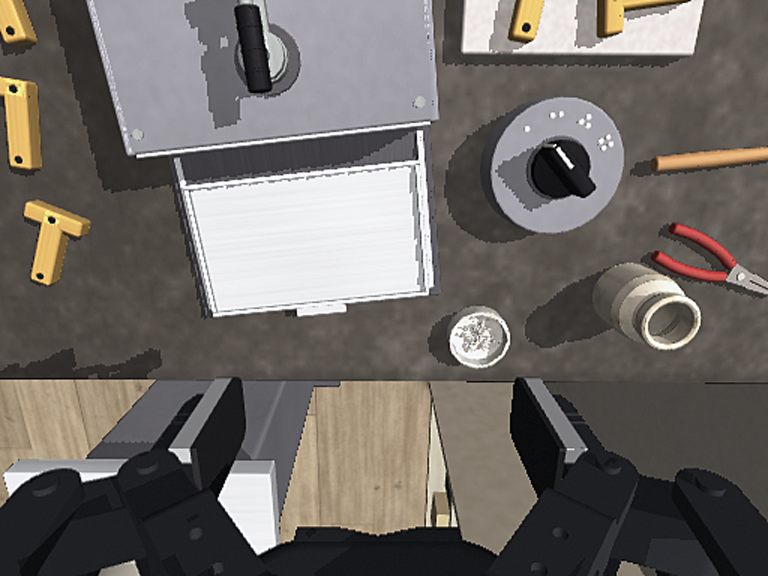

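The wrist view from above the box shows the tray with corners near (180,185) to (435,300), the selector at (562,165), the jar at (660,305), the dish at (478,337), and the handle on the hood at (255,45). Zooming in.

```bash
python3 - <<'E'
from h import *
crop("w1",(310,55,430,165),6,"w1a"); crop("w1",(50,0,300,220),3.1,"w1b")
E
```

```text
(no output)
```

View pics/w1a.png

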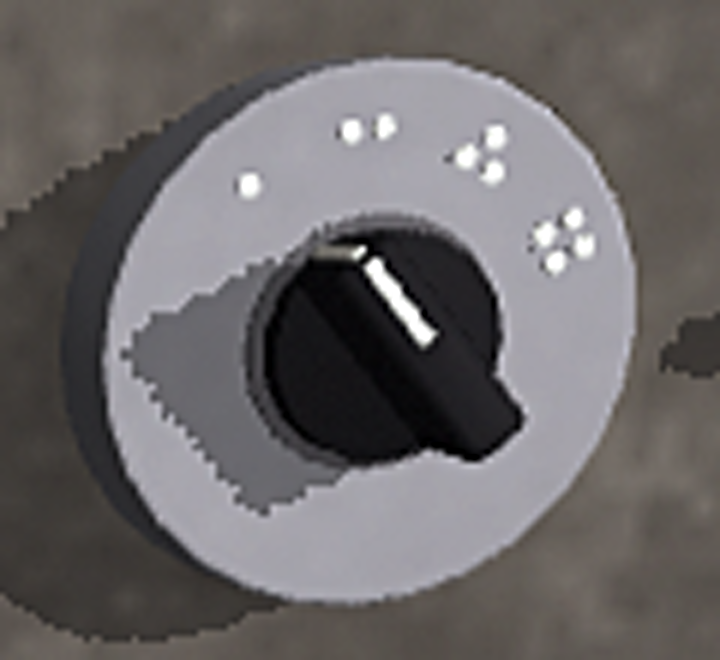

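View pics/w1b.png

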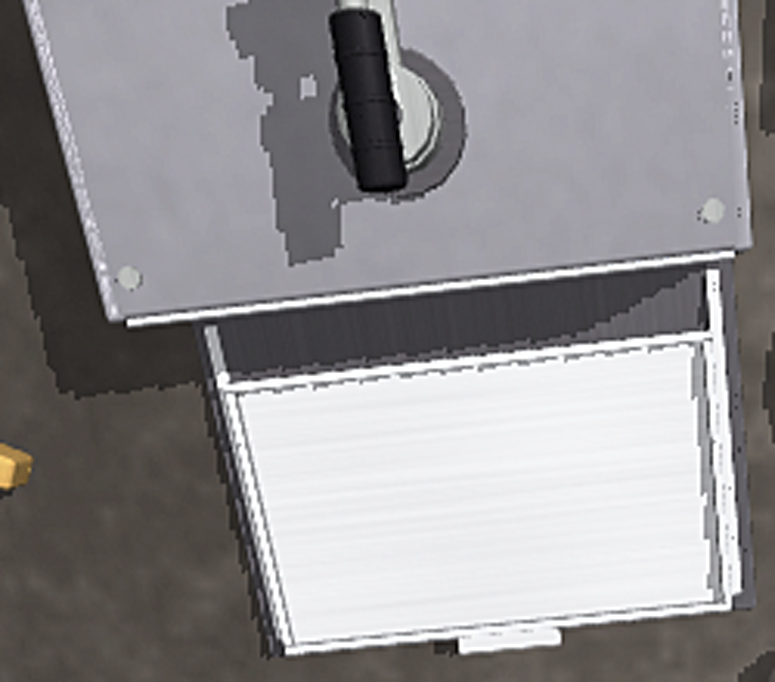

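```bash
python3 - <<'E'
from h import *
d=np.load("/tmp/w1.npz");W=cloud(d)
A=lambda x,y,h:ray(d,310+x/6,55+y/6,h)
B=lambda x,y,h:ray(d,50+x/3.1,0+y/3.1,h)
print("dots",[A(*p,.042)[:2].round(4) for p in [(249,186),(368,129),(482,155),(566,240)]])
print("line",A(430,340,.0775).round(4),A(370,262,.0775).round(4),"bar ends",A(335,275,.0775),A(505,440,.0775))
# console circle by depth
m=np.abs(W[...,2]-.04)<.003; m&=(W[...,0]>.40)&(W[...,0]<.62)&(W[...,1]<-.36)&(W[...,1]>-.56)
P=W[m][:,:2].astype(np.float32); print("console",cv2.minEnclosingCircle(P),len(P))
# corners of the tray rim 20mm
C=[B(225,385,.02),B(713,340,.02),B(738,605,.02),B(285,652,.02)]
for c in C: print("trayc",c.round(4))
for p in [(128,322),(733,255)]: print("hood front edge",B(*p,.08).round(4))
for p in [(352,12),(382,185)]: print("handle",B(*p,.129).round(4))
print("hubtop disc", B(398,110,.10).round(4))
m=(np.abs(W[...,2]-.08)<.004)&(W[...,0]>.45)&(W[...,1]>-.36); r=cv2.minAreaRect(W[m][:,:2].astype(np.float32));print(r)
m=(W[...,2]>.112)&(W[...,0]>.5); Q=W[m]; print(len(Q),Q.min(0),Q.max(0))
m=(W[...,2]>.07)&(W[...,0]>.33)&(W[...,0]<.45)&(W[...,1]<-.45)&(W[...,2]<.1); Q=W[m]; print("jar",cv2.minEnclosingCircle(Q[:,:2].astype(np.float32)))
m=(W[...,2]>.012)&(W[...,2]<.03)&(W[...,0]<.38)&(W[...,0]>.28)&(W[...,1]<-.36)&(W[...,1]>-.5); Q=W[m]; print("dish",cv2.minEnclosingCircle(Q[:,:2].astype(np.float32)))
E
```

```text
dots [array([ 0.5396, -0.4124]), array([ 0.551, -0.436]), array([ 0.5461, -0.4605]), array([ 0.5292, -0.4809])]
line [ 0.5106 -0.4404  0.0775] [ 0.5252 -0.4266  0.0775] bar ends [ 0.52275108 -0.42010406  0.0775    ] [ 0.4912658  -0.45808278  0.0775    ]
console ((0.4800218939781189, -0.4766737222671509), 0.10292331129312515) 5065
trayc [ 0.488  -0.1085  0.02  ]
trayc [ 0.5088 -0.3251  0.02  ]
trayc [ 0.3861 -0.3414  0.02  ]
trayc [ 0.3605 -0.122   0.02  ]
hood front edge [ 0.5173 -0.0994  0.08  ]
hood front edge [ 0.5426 -0.326   0.08  ]
handle [ 0.6088 -0.2043  0.129 ]
handle [ 0.5613 -0.2098  0.129 ]
hubtop disc [ 0.5869 -0.21    0.1   ]
((0.5828977227210999, -0.20584222674369812), (0.10874965786933899, 0.2440488338470459), 6.421017169952393)
998 [ 0.56032228 -0.21569526  0.11656975] [ 0.6130887  -0.19546797  0.13209612]
jar ((0.38165482878685, -0.540267825126648), 0.02618539147078991)
dish ((0.3372918963432312, -0.3903714418411255), 0.031485360115766525)
```

```bash
python3 - <<'E'
from h import *
from scipy.optimize import least_squares
D=np.array([[.5396,-.4124],[.551,-.436],[.5461,-.4605],[.5292,-.4809]])
k=np.arange(4)
f=lambda p:(p[:2]+p[2]*np.c_[np.cos(p[3]-.6*k),np.sin(p[3]-.6*k)]-D).ravel()
r=least_squares(f,[.51,-.44,.045,.9]);print(r.x,np.abs(r.fun).max())
d=np.load("/tmp/w1.npz");W=cloud(d)
m=(np.abs(W[...,2]-.04)<.003)&(np.hypot(W[...,0]-.505,W[...,1]+.445)<.075)
P=W[m][:,:2].astype(np.float32); print("console",cv2.minEnclosingCircle(P),len(P))
m=(W[...,2]>.072)&(np.hypot(W[...,0]-.505,W[...,1]+.445)<.075);Q=W[m];print(Q.mean(0),len(Q),cv2.minAreaRect(Q[:,:2].astype(np.float32)),Q[:,2].max())
E
```

```text
[ 0.50728352 -0.44217249  0.04387768  0.74685691] 0.0008818546632749502
console ((0.5083305835723877, -0.4416293501853943), 0.05826474726200104) 5012
[ 0.50941359 -0.43923364  0.07731906] 530 ((0.5091966986656189, -0.44029802083969116), (0.0503435954451561, 0.014451036229729652), 43.73839569091797) 0.08050683430620631
```

>>> carry_out:
  motion: "0 0 0.967 0.232 -0.612 -0.6 60;0 0 0.967 0.232 -0.612 -0.6 60;0 0 0.967 0.232 -0.612 -0.6 60;0 0 0.967 0.232 -0.612 -0.6 60;0 0 0.967 0.232 -0.612 -0.6 60;0 0 0.967 0.232 -0.612 -0.6 60;0 0 0.967 0.232 -0.612 -0.6 60"

```text
t: 1.7
tcp_pos: [0.507, -0.4418, 0.1365]
orientation: [-2.884, 1.243, 0.003]
ft_force: [0.3, 0.3, 0.4]
gripper_width: 0.762
```

```bash
python3 - <<'E'
from h import *
shot("side","s2",(200,90,330,200),5.4); shot("wrist","w2",s=1.5); s=sense(); print(s["tcp_pos"],s["orientation"],s["gripper_width"],s["t"])
E
```

```text
[ 0.50809316 -0.44137651  0.13931543] [ 2.88547507 -1.24034797  0.0037524 ] 0.7633182254810522 1.8
```

View pics/w2.png

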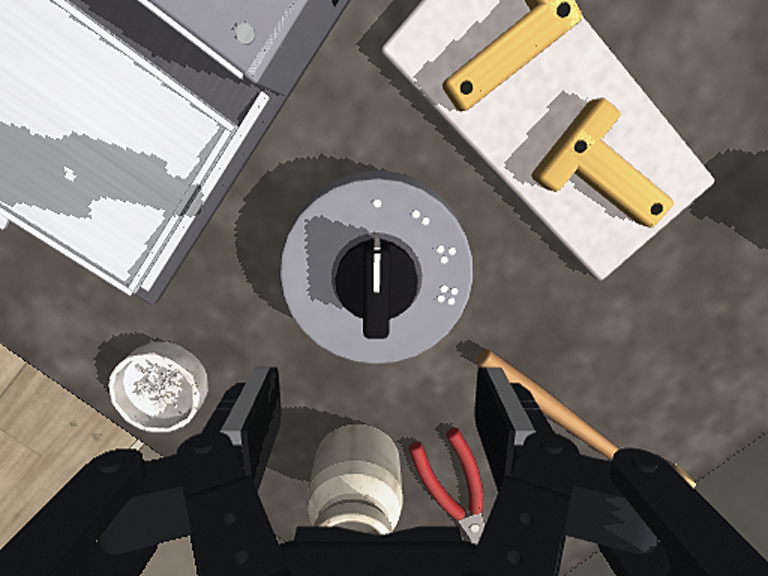

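The wrist view shows the bar upright in the picture at column 376, midway between the jaws (275 and 478), so it is aligned. Descending and gripping.

>>> carry_out:
  motion: "0 0 0 0 0 -0.32 60;0 0 0 0 0 -0.32 60;0 0 0 0 0 -0.32 60;0 0 0 0 0 -0.32 255;0 0 0 0 0 -0.32 255;0 0 0 0 0 -0.32 255;0 0 0 0 0 -0.32 255;0 0 0 0 0 -0.32 255"
  force: 50

```text
t: 2.6
tcp_pos: [0.5085, -0.4416, 0.0583]
orientation: [2.887, -1.236, 0.002]
ft_force: [-0.0, -0.5, -0.4]
gripper_width: -0.001
```

```bash
python3 - <<'E'
from h import *
shot("side","s3",(190,80,330,200),5.4); shot("wrist","w3",s=1.5); s=sense(); print(s["tcp_pos"],s["orientation"],s["gripper_width"],s["t"])
E
```

```text
[ 0.5082767  -0.4413649   0.05751878] [ 2.88783244e+00 -1.23653721e+00  6.61678315e-04] 0.0014953058686434653 2.7
```

View pics/w3.png

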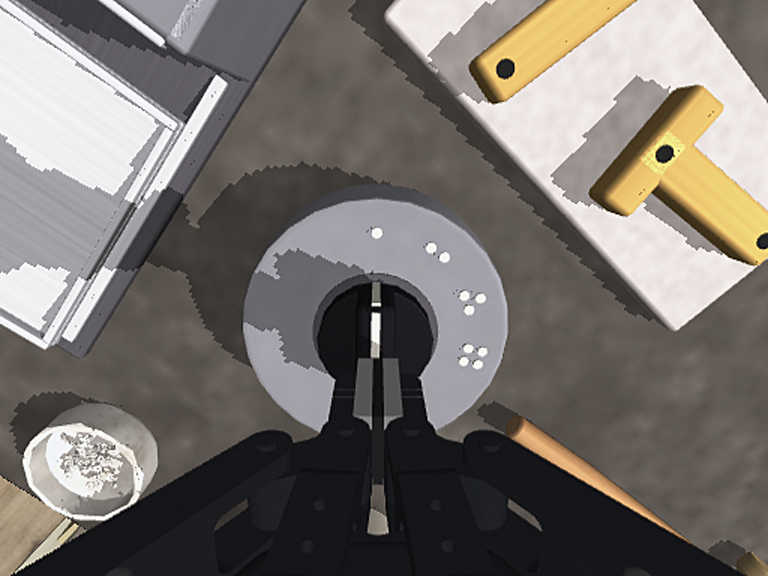

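View pics/s3.png

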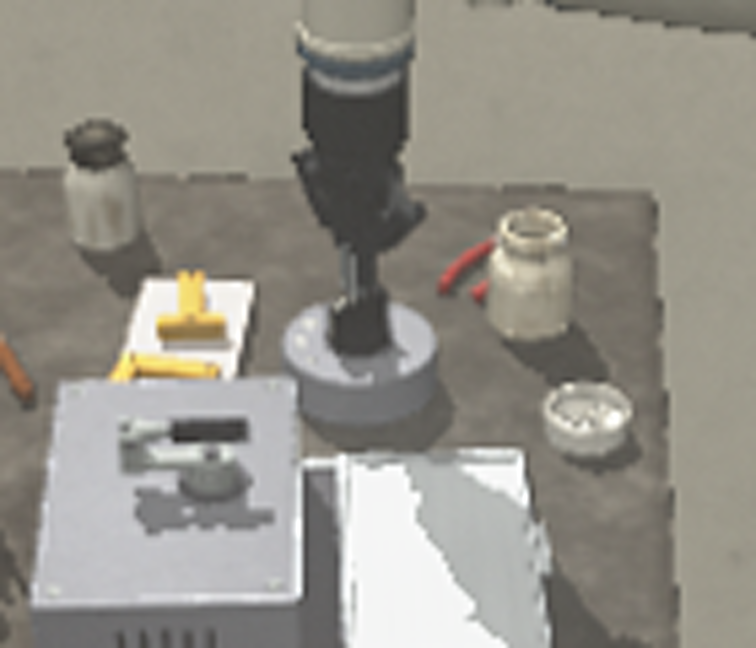

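```bash
python3 - <<'E'
from h import *
crop("w3",(200,170,310,290),6,"w3a")
d=np.load("/tmp/w3.npz");W=cloud(d)
for u,v in [(250,205),(251,220),(242,250),(251,250),(262,250),(238,265),(266,265),(251,270)]: print(u,v,W[v,u].round(4))
E
```

```text
250 205 [ 0.5265 -0.4246  0.0767]
251 220 [ 0.5213 -0.4303  0.0782]
242 250 [ 0.5141 -0.4315  0.0987]
251 250 [ 0.5166 -0.4348  0.0979]
262 250 [ 0.5206 -0.438   0.0991]
238 265 [ 0.5128 -0.4308  0.1107]
266 265 [ 0.521  -0.4394  0.1108]
251 270 [ 0.5172 -0.4343  0.1158]
```

View pics/w3a.png

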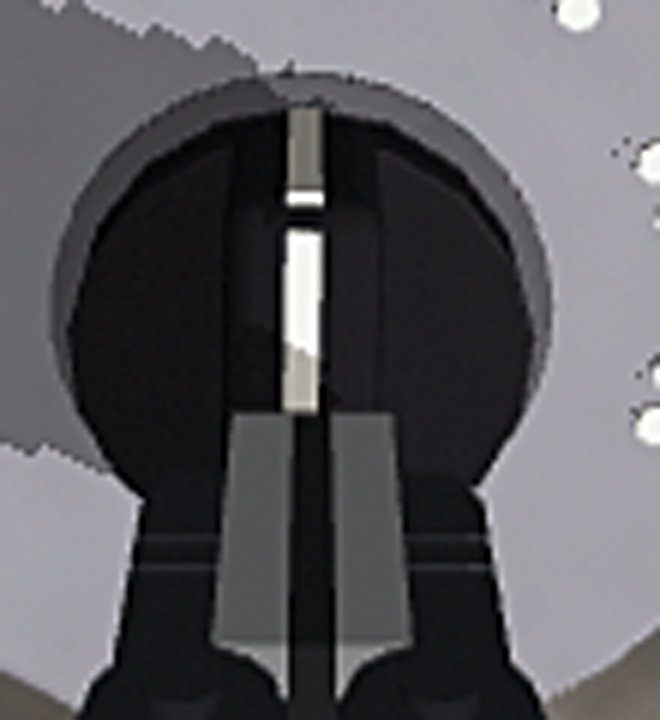

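```bash
python3 - <<'E'
from h import *
d=np.load("/tmp/w3.npz");W=cloud(d)
print(d["world_from_camera"][:3,3], W[236:246,243].round(4), W[236:246,258].round(4))
t=np.array([.5083,-.4414]); a=np.deg2rad(43.5); n=np.array([np.cos(a),np.sin(a)])
for v in (238,239,240,242,246): print(v, ((W[v,243,:2]-t)@n).round(4), W[v,243,2].round(4), W[v,258,2].round(4))
E
```

```text
[ 0.56740001 -0.38659015  0.22505755] [[ 0.5115 -0.4338  0.0774]
 [ 0.5114 -0.434   0.0781]
 [ 0.5108 -0.4345  0.0778]
 [ 0.5143 -0.4315  0.088 ]
 [ 0.5141 -0.4318  0.0883]
 [ 0.5141 -0.4318  0.0894]
 [ 0.5143 -0.4317  0.0909]
 [ 0.5143 -0.4317  0.0918]
 [ 0.5144 -0.4317  0.093 ]
 [ 0.5141 -0.432   0.0932]] [[ 0.5172 -0.4392  0.0782]
 [ 0.5167 -0.4398  0.0777]
 [ 0.5164 -0.4401  0.0781]
 [ 0.5193 -0.437   0.0876]
 [ 0.5191 -0.4371  0.0883]
 [ 0.5192 -0.437   0.0895]
 [ 0.5193 -0.4369  0.0909]
 [ 0.5188 -0.4374  0.0906]
 [ 0.5191 -0.437   0.0925]
 [ 0.519  -0.4371  0.0933]]
238 0.0066 0.0778 0.0781
239 0.0112 0.088 0.0876
240 0.0108 0.0883 0.0883
242 0.011 0.0909 0.0909
246 0.0105 0.0939 0.0944
```

The fingers shut fully above the bar. In the crop the pad tips end at row 238, at a measured z of about 0.087, while the TCP reading is 0.0575. So the tips stand about 30 mm higher than the TCP reading says. I'll open, go lower in small steps, and watch the force.

>>> carry_out:
  motion: "0 0 0 0 0 0 120;0 0 0 0 0 0 120;0 0 0 0 0 -0.03 120;0 0 0 0 0 -0.06 120;0 0 0 0 0 -0.06 120"

```text
t: 3.2
tcp_pos: [0.5073, -0.4404, 0.0397]
orientation: [-2.887, 1.236, 0.005]
ft_force: [0.0, -0.3, -0.3]
gripper_width: 0.529
```

```bash
python3 - <<'E'
from h import *
d=shot("wrist","w4",(150,130,360,330),3.5); s=sense(); print(s["tcp_pos"],s["ft_force"],s["gripper_width"],s["t"])
shot("side","s4",(230,100,300,170),8)
E
```

```text
[ 0.50755726 -0.4406489   0.04046731] [-0.67270969  0.19150863 -0.27778563] 0.5338024006914871 3.25
```

View pics/w4.png

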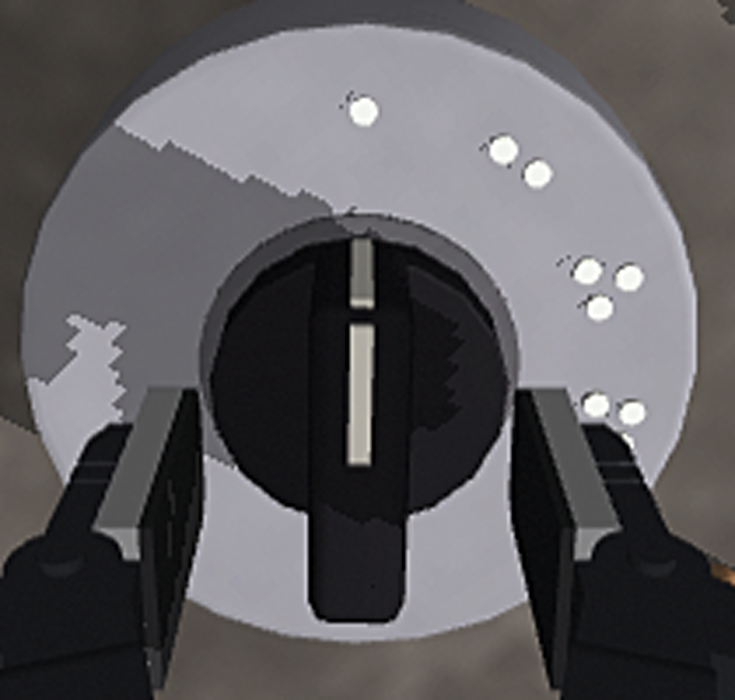

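View pics/s4.png

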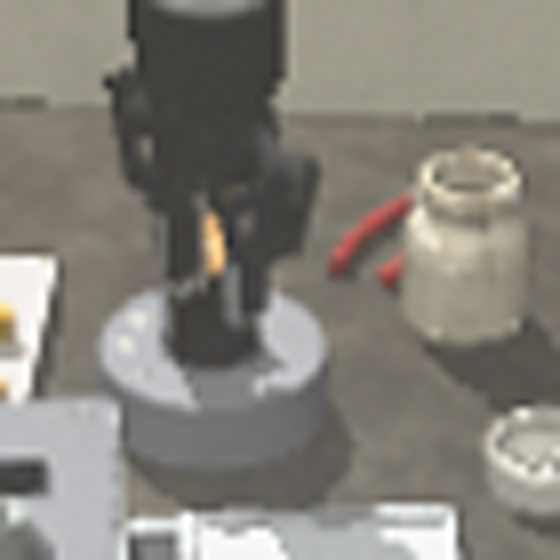

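```bash
python3 - <<'E'
from h import *
d=np.load("/tmp/w4.npz");W=cloud(d)
for u in (202,304): print(W[236:250:2,u].round(4).tolist())
E
```

```text
[[0.4863, -0.4213, 0.04], [0.4856, -0.422, 0.0406], [0.4846, -0.4229, 0.0405], [0.4998, -0.4164, 0.073], [0.4995, -0.4169, 0.0739], [0.5, -0.417, 0.0764], [0.5, -0.4173, 0.0781]]
[[0.5284, -0.4648, 0.0407], [0.5275, -0.4658, 0.0405], [0.5265, -0.4669, 0.0402], [0.5335, -0.4523, 0.072], [0.5332, -0.4521, 0.074], [0.5331, -0.4517, 0.0763], [0.5329, -0.4515, 0.0782]]
```

>>> carry_out:
  motion: "0 0 0 0 0 -0.03 120;0 0 0 0 0 -0.06 120;0 0 0 0 0 -0.06 255;0 0 0 0 0 -0.06 255;0 0 0 0 0 -0.06 255;0 0 0 0 0 -0.06 255;0 0 0 0 0 -0.06 255"
  force: 60

```text
t: 4.0
tcp_pos: [0.5077, -0.4407, 0.0279]
orientation: [-2.887, 1.237, 0.002]
ft_force: [-3.5, 3.5, 5.7]
gripper_width: 0.152
```

>>> carry_out:
  motion: "0 0 -0.15 0 0 0 255;0 0 -0.3 0 0 0 255;0 0 -0.45 0 0 0 255;0 0 -0.6 0 0 0 255;0 0 -0.76 0 0 0 255;0 0 -0.76 0 0 0 255"

```text
t: 4.6
tcp_pos: [0.5077, -0.4408, 0.028]
orientation: [2.393, -2.035, -0.002]
ft_force: [-3.6, 3.0, 6.0]
gripper_width: 0.155
```

>>> carry_out:
  motion: "0 0 -0.15 0 0 0 255;0 0 -0.3 0 0 0 255;0 0 -0.45 0 0 0 255;0 0 -0.6 0 0 0 255;0 0 -0.78 0 0 0 255;0 0 -0.78 0 0 0 255;0 0 -0.78 0 0 0 255;0 0 -0.78 0 0 0 255"

```text
t: 5.4
tcp_pos: [0.5076, -0.4409, 0.0279]
orientation: [1.672, -2.659, -0.002]
ft_force: [-3.9, 3.6, 6.2]
gripper_width: 0.151
```

Next: release, rise 180 mm, and check the knob.

>>> carry_out:
  motion: "0 0 0 0 0 0 100;0 0 0 0 0 0 100;0 0 0 0 0 0 60;0 0 0 0 0 0.2 0;0 0 0 0 0 0.4 0;0 0 0 0 0 0.6 0;0 0 0 0 0 0.8 0;0 0 0 0 0 0.8 0"

```text
t: 6.2
tcp_pos: [0.5099, -0.4428, 0.2378]
orientation: [-1.671, 2.656, -0.023]
ft_force: [-0.1, -0.7, 1.1]
gripper_width: 0.998
```

```bash
python3 - <<'E'
from h import *
d=shot("wrist","w5",s=1.5); s=sense(); print(s["tcp_pos"],s["ft_force"],s["gripper_width"],s["t"],s["joint_positions"])
W=cloud(d)
m=(W[...,2]>.072)&(W[...,2]<.085)&(np.hypot(W[...,0]-.508,W[...,1]+.441)<.04);Q=W[m];print(Q.mean(0),len(Q),cv2.minAreaRect(Q[:,:2].astype(np.float32)))
E
```

```text
[ 0.50943265 -0.4423686   0.2332416 ] [ 0.03799289 -0.59008208  0.31299787] 1.0035399273223298 6.25 [-7.65485078e-01  2.98937784e-01  9.49996295e-01  3.14520982e-05
  1.88270600e+00  1.25302408e+00]
[ 0.51036172 -0.44284325  0.07751234] 576 ((0.5098029375076294, -0.44244661927223206), (0.013407883234322071, 0.04994618892669678), 64.5264892578125)
```

View pics/w5.png

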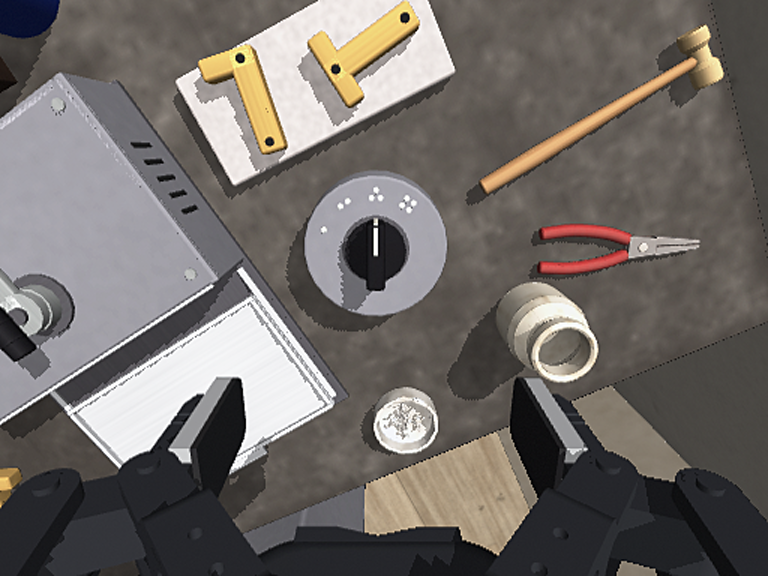

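The picture shows the knob pointer (375,222) at the three-dot mark (375,193), bar angle -25.5° as planned. The jar and dish are undisturbed. Now over to the blanks.

>>> carry_out:
  motion: "0 0 0.57 -0.06 1 0.1 0;0 0 0.57 -0.06 1 0.1 0;0 0 0.57 -0.06 1 0.1 0;0 0 0.57 -0.06 1 0.1 0;0 0 0.57 -0.06 1 0.1 0;0 0 0.57 -0.06 1 0.1 0"

```text
t: 6.85
tcp_pos: [0.4932, -0.1862, 0.2523]
orientation: [-2.227, 2.214, 0.001]
ft_force: [-0.8, 0.0, 0.6]
gripper_width: 1.001
```

>>> carry_out:
  motion: "0 0 0 0 1 0 0;0 0 0 0 1 0 0;0 0 0 0 1 0 0;0 0 0 0 1 0 0;0 0 0 0 1 0 0;0 0 0 0 1 0 0"

```text
t: 7.45
tcp_pos: [0.4926, 0.0638, 0.2502]
orientation: [2.229, -2.213, -0.005]
ft_force: [0.3, -0.9, 1.3]
gripper_width: 1.0
```

```bash
python3 - <<'E'
from h import *
d=shot("wrist","w6",s=1.5); s=sense(); print(s["tcp_pos"],s["orientation"],s["t"],s["joint_positions"])
E
```

```text
[0.49282275 0.06101192 0.25031962] [ 2.22558805 -2.21447739 -0.00274094] 7.5 [ 5.46740812e-02 -1.70320341e-01  1.40860949e+00 -3.03403849e-05
  1.90594418e+00  1.62045575e+00]
```

View pics/w6.png

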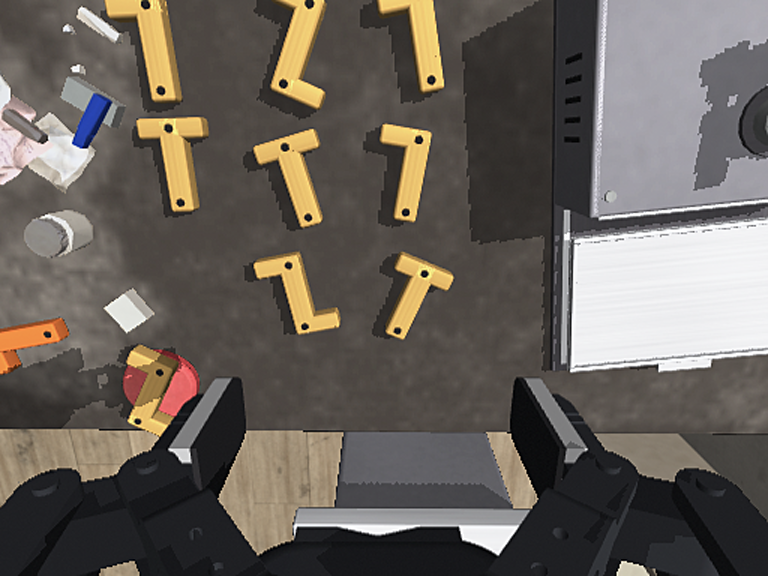

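The picture shows the Z blanks with holes at (289,265)/(304,326) for the near one and (308,5)/(283,84) for the far one. The sample on the pad (160,390) has the same handedness.

```bash
python3 - <<'E'
from h import *
d=np.load("/tmp/w6.npz");W=cloud(d)
crop("w6",(150,0,310,235),3.4,"w6a")
for n,a,b in [("near",(289,265),(304,326)),("far",(308,5),(283,84))]:
    A=ray(d,a[0]/1.5,a[1]/1.5,.018);B=ray(d,b[0]/1.5,b[1]/1.5,.018);v=A-B
    print(n,A.round(4),B.round(4),((A+B)/2).round(4),np.linalg.norm(v).round(4),np.degrees(np.arctan2(v[1],v[0])).round(1))
hs=cv2.cvtColor(d["image"],cv2.COLOR_RGB2HSV)
m=((hs[...,0]>15)&(hs[...,0]<32)&(hs[...,1]>100)&(hs[...,2]>90)).astype(np.uint8)
n,l,s,c=cv2.connectedComponentsWithStats(m)
for i in range(1,n):
    if s[i,4]<150: continue
    P=W[l==i]; P=P[np.abs(P[:,2]-.018)<.004]
    if len(P)>20: print(c[i]*1.5, P.mean(0).round(4), cv2.minAreaRect(P[:,:2].astype(np.float32)))
E
```

```text
near [0.4628 0.1416 0.018 ] [0.404  0.1308 0.018 ] [0.4334 0.1362 0.018 ] 0.0598 10.4
far [0.6657 0.1165 0.018 ] [0.611  0.1384 0.018 ] [0.6384 0.1274 0.018 ] 0.059 -21.8
[152.62219451  43.60473815] [0.6392 0.2396 0.018 ] ((0.6334677338600159, 0.24727720022201538), (0.07161146402359009, 0.04139076545834541), 3.4853601455688477)
[299.18082283  52.8583278 ] [0.6326 0.1255 0.0181] ((0.6321414709091187, 0.12716130912303925), (0.04164331406354904, 0.07588561624288559), 87.45700073242188)
[420.85438144  38.16108247] [0.6438 0.0308 0.0182] ((0.6397761106491089, 0.03792198374867439), (0.0698758214712143, 0.04143216460943222), 11.278057098388672)
[176.663827   154.67791612] [0.5574 0.2314 0.0181] ((0.5483441948890686, 0.2326018512248993), (0.07528216391801834, 0.05318884178996086), 0.3938511312007904)
[408.10732984 165.77356021] [0.5487 0.038  0.0182] ((0.5425456166267395, 0.04550507664680481), (0.04149499908089638, 0.07560819387435913), 81.12701416015625)
[294.58115183 171.16492147] [0.5441 0.1334 0.0181] ((0.5351259708404541, 0.13113108277320862), (0.07531709969043732, 0.05305229499936104), 16.221702575683594)
[297.23828435 291.83876092] [0.4362 0.1365 0.0181] ((0.43472665548324585, 0.13616669178009033), (0.08966587483882904, 0.041813381016254425), 31.073728561401367)
[414.85511364 290.14488636] [0.4382 0.0294 0.0181] ((0.42897459864616394, 0.032868433743715286), (0.053314656019210815, 0.07589111477136612), 66.91937255859375)
[150.14494681 389.06382979] [0.3507 0.2714 0.0203] ((0.34605270624160767, 0.2668464183807373), (0.08085745573043823, 0.028652122244238853), 6.502052307128906)
```

View pics/w6a.png

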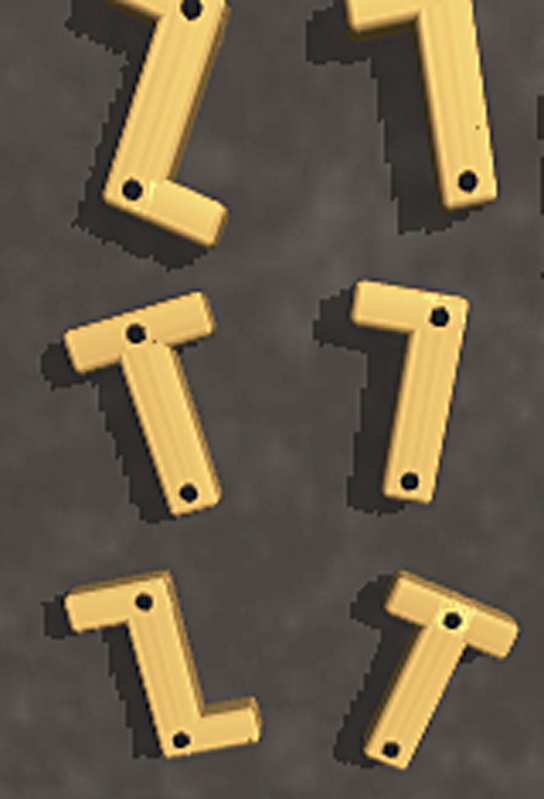

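>>> carry_out:
  motion: "0 0 0.231 -0.235 0.3 -0.4 100;0 0 0.231 -0.235 0.3 -0.5 100;0 0 0.231 -0.235 0.3 -0.6 100;0 0 0.231 -0.235 0.3 -0.8 100;0 0 0.231 -0.235 0.3 -0.96 100;0 0 0.231 -0.235 0.3 -0.96 100;0 0 0.231 -0.235 0.3 -0.96 100"

```text
t: 8.2
tcp_pos: [0.4314, 0.1315, 0.0071]
orientation: [2.406, -2.008, -0.008]
ft_force: [0.5, -0.2, 0.3]
gripper_width: 0.604
```

```bash
python3 - <<'E'
from h import *
d=shot("wrist","w7",s=1.5); s=sense(); print(s["tcp_pos"],s["orientation"],s["t"],s["gripper_width"],s["ft_force"])
W=cloud(d)
T=d["world_from_camera"]; 
# finger tips: points of dark/grey within  z<0.1 & above .022 near tcp
t=s["tcp_pos"]; m=(W[...,2]>.024)&(W[...,2]<.12)&(np.hypot(W[...,0]-t[0],W[...,1]-t[1])<.06)
v,u=np.where(m); i=np.argsort(W[m][:,2])[:8]; print(W[m][i].round(4),u[i],v[i])
E
```

```text
[0.43335455 0.13206117 0.01016396] [ 2.40879671 -2.01087066 -0.00341694] 8.25 0.6089349707292944 [-0.43982942 -0.71488093  0.03983284]
[[0.42   0.155  0.0346]
 [0.4315 0.157  0.0347]
 [0.4398 0.1055 0.0349]
 [0.4283 0.1565 0.0349]
 [0.422  0.1552 0.035 ]
 [0.4306 0.1568 0.035 ]
 [0.441  0.1058 0.0351]
 [0.4313 0.1568 0.0352]] [201 200 303 200 201 200 303 200] [270 250 252 256 267 252 250 251]
```

View pics/w7.png

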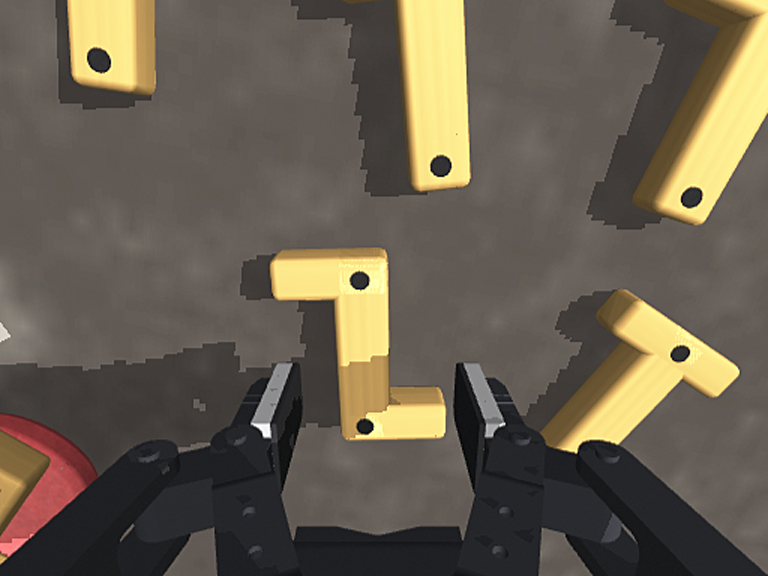

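The Z blank lies upright between the jaws, about 4 mm left of centre (col 365 against 377). The pad inner edges are at z ≈ 0.035 with TCP z 0.010. Shifting 4 mm, going down 30 mm, and gripping.

>>> carry_out:
  motion: "0 0 0 0 0.016 -0.06 100;0 0 0 0 0.016 -0.11 100;0 0 0 0 0.016 -0.12 100;0 0 0 0 0.016 -0.12 255;0 0 0 0 0.016 -0.12 255;0 0 0 0 0.016 -0.12 255;0 0 0 0 0.016 -0.12 255;0 0 0 0 0.016 -0.12 255"
  force: 50

```text
t: 9.05
tcp_pos: [0.4353, 0.1378, -0.0166]
orientation: [-2.412, 2.01, -0.002]
ft_force: [-0.3, -0.7, 5.7]
gripper_width: 0.215
```

>>> carry_out:
  motion: "0 0 0 0 0 0.1 255;0 0 0 0 0 0.25 255;0 0 0 0 0 0.4 255;0 0 -0.089 0 -0.1 0.4 255;0 0 -0.089 0 -0.25 0.4 255;0 0 -0.089 0 -0.4 0.4 255;0 0 -0.089 0 -0.55 0.4 255;0 0 -0.089 0 -0.7 0.4 255;0 0 -0.089 0 -0.8 0.4 255;0 0 -0.089 0 -0.8 0.4 255;0 0 -0.089 0 -0.8 0.4 255"

```text
t: 10.15
tcp_pos: [0.4341, -0.0623, 0.0817]
orientation: [2.34, -2.096, -0.002]
ft_force: [0.2, 0.1, -0.8]
gripper_width: 0.218
```

```bash
python3 - <<'E'
from h import *
d=shot("wrist","w8",s=1.5); s=sense(); print(s["tcp_pos"],s["orientation"],s["t"],s["gripper_width"],s["ft_force"])
E
```

```text
[ 0.43418095 -0.06174405  0.08173256] [-2.34150203e+00  2.09450534e+00  1.72259030e-03] 10.2 0.21850482442223054 [-0.12284392  0.98765219 -1.38309   ]
```

View pics/w8.png

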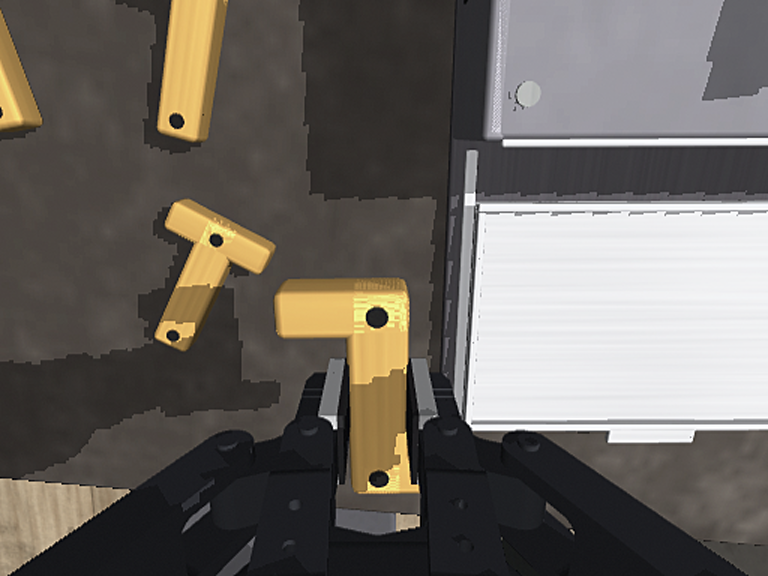

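The blank is held square, and its bar (holes at (376,317) and (378,479)) is parallel to the tray edge. Placing it in the left slot.

>>> carry_out:
  motion: "0 0 0 -0.018 -0.15 0 255;0 0 0 -0.018 -0.3 0 255;0 0 0 -0.018 -0.43 0 255;0 0 0 -0.018 -0.43 0 255;0 0 0 -0.018 -0.43 -0.15 255;0 0 0 -0.018 -0.43 -0.25 255;0 0 0 -0.018 -0.43 -0.3 255;0 0 0 -0.018 -0.43 -0.32 255;0 0 0 -0.018 -0.43 -0.32 255"

```text
t: 11.1
tcp_pos: [0.4301, -0.169, 0.0023]
orientation: [-2.343, 2.093, 0.001]
ft_force: [0.6, -0.4, -0.7]
gripper_width: 0.214
```

>>> carry_out:
  motion: "0 0 0 0 0 -0.018 255;0 0 0 0 0 -0.018 255;0 0 0 0 0 -0.018 190;0 0 0 0 0 -0.018 160;0 0 0 0 0 -0.018 140;0 0 0 0 0 -0.018 140;0 0 0 0 0 0.15 140;0 0 0 0 0 0.35 140;0 0 0 0 0 0.55 100;0 0 0 0 0 0.6 100"

```text
t: 12.1
tcp_pos: [0.4321, -0.1708, 0.1593]
orientation: [-2.339, 2.092, -0.016]
ft_force: [0.7, 0.3, 1.3]
gripper_width: 0.609
```

```bash
python3 - <<'E'
from h import *
d=shot("wrist","w9",s=1.5); s=sense(); print(s["tcp_pos"],s["orientation"],s["t"],s["gripper_width"],s["ft_force"])
shot("side","s9",s=1.5)
E
```

```text
[ 0.43208181 -0.17079757  0.1587581 ] [-2.33960399  2.09245113 -0.01512868] 12.15 0.6066975709616138 [ 0.38616455 -0.22655236  1.41052178]
```

View pics/w9.png

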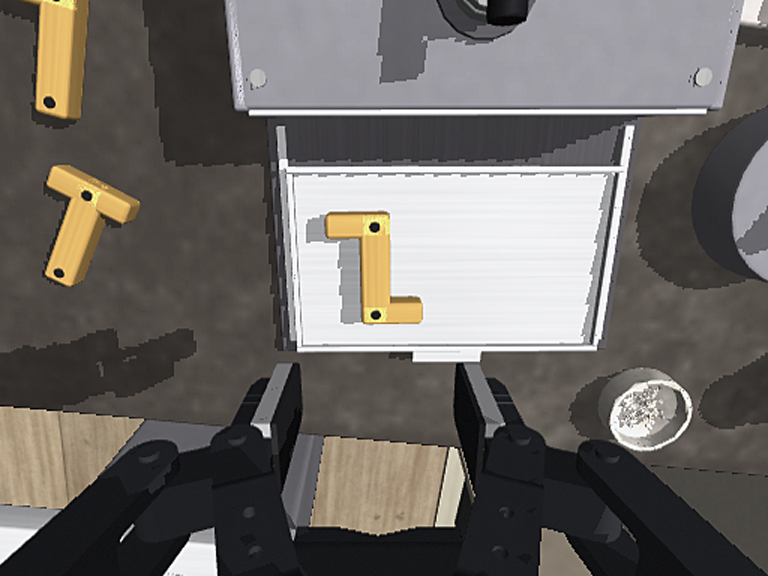

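View pics/s9.png

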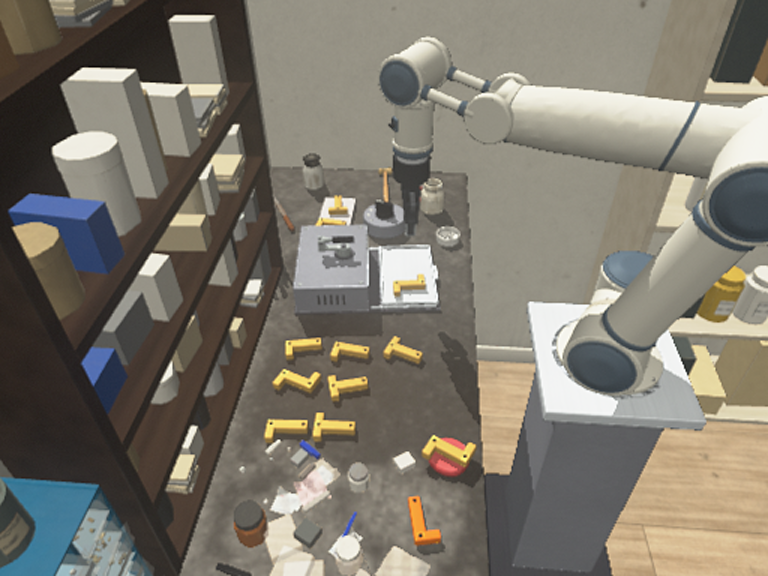

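Both views agree: the first blank lies flat in the tray (wrist (375,270)), and the far Z blank is still where it was. Going there.

>>> carry_out:
  motion: "0 0 -0.2 0 0.2 0.2 60;0 0 -0.4 0 0.4 0.4 60;0 0 -0.627 0 0.6 0.4 60;0 0 -0.627 0 0.8 0.4 60;0 0 -0.627 0 1 0.4 60;0 0 -0.627 0 1 0.4 60;0 0 -0.627 0.2 1 0.4 60;0 0 -0.627 0.4 1 0.4 60;0 0 -0.627 0.6 1 0.4 60;0 0 -0.627 0.6 1 0.4 60"

```text
t: 13.2
tcp_pos: [0.5833, 0.0801, 0.2408]
orientation: [1.752, -2.591, -0.012]
ft_force: [-0.2, 0.1, -1.7]
gripper_width: 0.762
```

```bash
python3 - <<'E'
from h import *
d=shot("wrist","w10",s=1.5); s=sense(); print(s["tcp_pos"],s["orientation"],s["t"],s["gripper_width"],s["joint_positions"])
E
```

```text
[0.58111082 0.08008369 0.24347372] [ 1.75354993 -2.5925086  -0.01026806] 13.25 0.7652571424043776 [ 7.89981634e-02  7.86858562e-02  1.17943898e+00 -7.23981401e-05
  1.89689359e+00  2.03115854e+00]
```

View pics/w10.png

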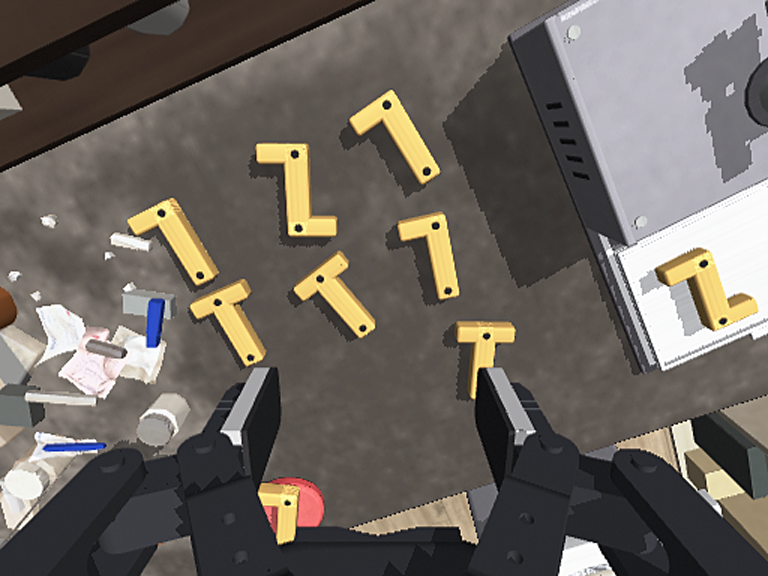

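```bash
python3 - <<'E'
from h import *
d=np.load("/tmp/w10.npz");W=cloud(d)
A=ray(d,295/1.5,154/1.5,.018);B=ray(d,299/1.5,228/1.5,.018);v=A-B
print(((A+B)/2).round(4),np.linalg.norm(v).round(4),np.degrees(np.arctan2(v[1],v[0])).round(1))
for u,v in [(180,45),(190,40),(200,30),(120,40),(240,5),(100,75)]: print(u,v,W[v,u].round(3))
E
```

```text
[0.6387 0.1266 0.018 ] 0.0602 -22.0
180 45 [0.734 0.109 0.001]
190 40 [0.734 0.095 0.001]
200 30 [0.74 0.08 0.  ]
120 40 [0.76  0.166 0.02 ]
240 5 [0.746 0.026 0.001]
100 75 [ 0.741  0.215 -0.001]
```

>>> carry_out:
  motion: "0 0 0 0.23 0.186 -0.2 100;0 0 0 0.23 0.186 -0.4 100;0 0 0 0.23 0.186 -0.6 100;0 0 0 0.23 0.186 -0.75 100;0 0 0 0.23 0.186 -0.88 100;0 0 0 0.23 0.186 -0.92 100;0 0 0 0.23 0.186 -0.92 100;0 0 0 0.23 0.186 -0.92 100"

```text
t: 14.05
tcp_pos: [0.6386, 0.1269, 0.0256]
orientation: [-1.758, 2.599, -0.003]
ft_force: [0.4, 0.0, 0.5]
gripper_width: 0.61
```

```bash
python3 - <<'E'
from h import *
d=shot("wrist","w11",s=1.5); s=sense(); print(s["tcp_pos"],s["orientation"],s["t"],s["gripper_width"],s["ft_force"])
E
```

```text
[0.63935139 0.12694509 0.02661111] [-1.7572551   2.59740351 -0.00429368] 14.1 0.6058831965477328 [-0.45147551  0.02458074  0.71042668]
```

View pics/w11.png

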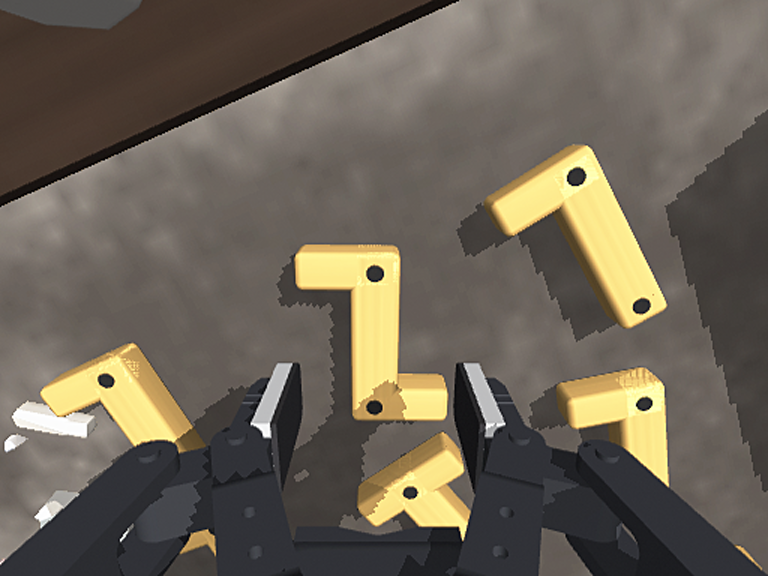

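Aligned: the bar is at column 375 and the jaw middle at 377. Descending to the height used on the first blank and gripping.

>>> carry_out:
  motion: "0 0 0 0 0 -0.08 100;0 0 0 0 0 -0.14 100;0 0 0 0 0 -0.17 100;0 0 0 0 0 -0.17 100;0 0 0 0 0 -0.17 255;0 0 0 0 0 -0.17 255;0 0 0 0 0 -0.17 255;0 0 0 0 0 -0.17 255;0 0 0 0 0 -0.17 255"
  force: 50

```text
t: 15.0
tcp_pos: [0.6383, 0.1269, -0.0189]
orientation: [-1.76, 2.6, -0.002]
ft_force: [0.4, -0.2, 5.5]
gripper_width: 0.215
```

>>> carry_out:
  motion: "0 0 0 0 0 0.15 255;0 0 0 0 0 0.3 255;0 0 0 0 0 0.5 255;0 0 0.1 -0.15 0 0.5 255;0 0 0.2 -0.3 0 0.5 255;0 0 0.35 -0.45 0 0.5 255;0 0 0.5 -0.6 -0.1 0.5 255;0 0 0.631 -0.7 -0.25 0.5 255;0 0 0.631 -0.78 -0.4 0.5 255;0 0 0.631 -0.786 -0.55 0.5 255;0 0 0.631 -0.786 -0.7 0.5 255;0 0 0.631 -0.786 -0.8 0.5 255;0 0 0.631 -0.786 -0.8 0.5 255;0 0 0.631 -0.786 -0.8 0.5 255"

```text
t: 16.4
tcp_pos: [0.4406, -0.0734, 0.1042]
orientation: [2.343, -2.092, -0.002]
ft_force: [0.0, -0.1, 0.0]
gripper_width: 0.218
```

```bash
python3 - <<'E'
from h import *
d=shot("wrist","w12",s=1.5); s=sense(); print(s["tcp_pos"],s["orientation"],s["t"],s["gripper_width"],s["ft_force"])
E
```

```text
[ 0.44069153 -0.07278864  0.10422686] [-2.34471754e+00  2.09089679e+00  1.70415654e-03] 16.45 0.2148751342945332 [-0.07015395  0.46731444 -0.70902843]
```

View pics/w12.png

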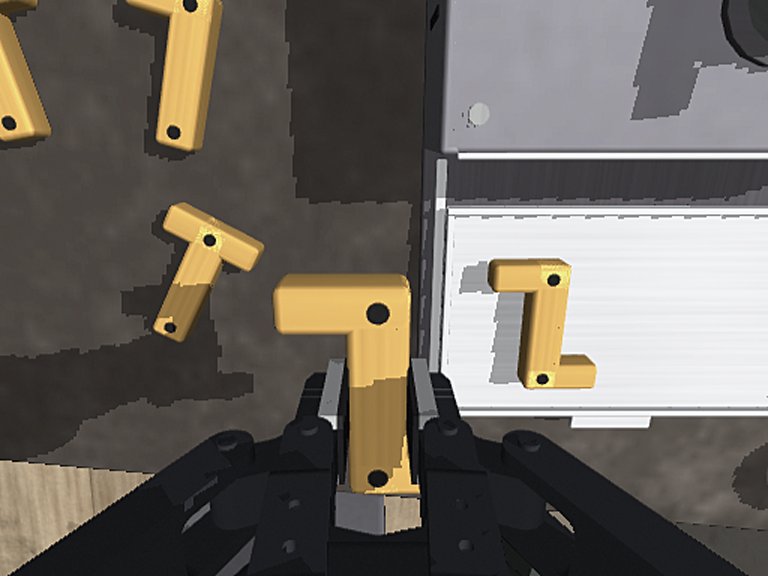

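Held well. Placing it in the right slot.

>>> carry_out:
  motion: "0 0 0 0.004 -0.15 0 255;0 0 0 0.004 -0.3 0 255;0 0 0 0.004 -0.45 0 255;0 0 0 0.004 -0.6 0 255;0 0 0 0.004 -0.75 0 255;0 0 0 0.004 -0.824 0 255;0 0 0 0.004 -0.824 0 255;0 0 0 0.004 -0.824 -0.15 255;0 0 0 0.004 -0.824 -0.3 255;0 0 0 0.004 -0.824 -0.38 255;0 0 0 0.004 -0.824 -0.42 255;0 0 0 0.004 -0.824 -0.43 255;0 0 0 0.004 -0.824 -0.43 255"

```text
t: 17.75
tcp_pos: [0.4427, -0.2788, -0.0019]
orientation: [-2.346, 2.089, -0.002]
ft_force: [-0.2, 0.7, -1.5]
gripper_width: 0.216
```

>>> carry_out:
  motion: "0 0 0 0 0 -0.008 255;0 0 0 0 0 -0.008 255;0 0 0 0 0 -0.008 190;0 0 0 0 0 -0.008 160;0 0 0 0 0 -0.008 140;0 0 0 0 0 -0.008 140;0 0 0 0 0 0.15 140;0 0 0 0 0 0.35 140;0 0 0 0 0 0.55 100;0 0 0 0 0 0.75 100;0 0 0 0 0 0.9 100;0 0 0 0 0 0.9 100"

```text
t: 18.95
tcp_pos: [0.4436, -0.2805, 0.2298]
orientation: [-2.344, 2.09, -0.019]
ft_force: [-0.9, -0.3, 0.4]
gripper_width: 0.609
```

```bash
python3 - <<'E'
from h import *
d=shot("wrist","w13",s=1.5); s=sense(); print(s["tcp_pos"],s["orientation"],s["t"],s["gripper_width"],s["joint_positions"])
shot("side","s13",(170,90,330,330),2.4)
W=cloud(d)
hs=cv2.cvtColor(d["image"],cv2.COLOR_RGB2HSV)
m=((hs[...,0]>15)&(hs[...,0]<32)&(hs[...,1]>100)&(hs[...,2]>90))&(W[...,1]<-.1)&(W[...,0]<.52)&(W[...,1]>-.35)
Q=W[m];print(np.percentile(Q[:,2],[5,50,95]),Q.min(0),Q.max(0))
E
```

```text
[ 0.4430286  -0.2800456   0.22611219] [-2.3443879  2.0902217 -0.0108957] 19.0 0.6083421412944036 [-6.28611387e-01 -1.15114007e-01  1.40173754e+00 -7.99771115e-06
  1.84799743e+00  8.27679546e-01]
[0.02734696 0.03212572 0.0335955 ] [ 0.39221476 -0.31548235  0.01759042] [ 0.48172712 -0.13593205  0.03506423]
```

View pics/w13.png

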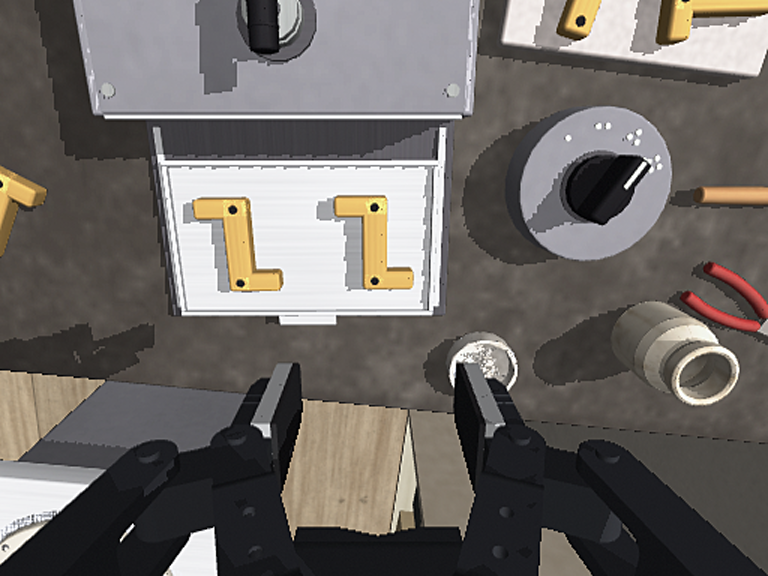

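View pics/s13.png

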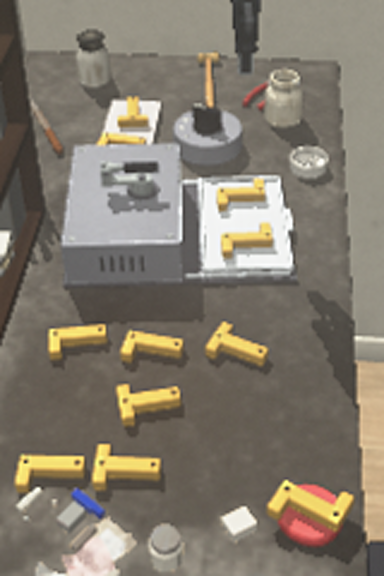

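Both views show the two Z blanks flat in the tray (wrist (238,243) and (374,243)). Their tops are at z = 0.032, which matches 14 + 18 mm. The other blanks, jar and dish are unchanged. Now above the crank handle.

>>> carry_out:
  motion: "0 0 0 0.2 0.1 0 80;0 0 0 0.4 0.2 0 80;0 0 0 0.552 0.288 0 80;0 0 0 0.552 0.288 0 80;0 0 0 0.552 0.288 0 80;0 0 0 0.552 0.288 0 80"

```text
t: 19.65
tcp_pos: [0.579, -0.2076, 0.2208]
orientation: [2.344, -2.09, -0.003]
ft_force: [-0.4, 0.0, 1.3]
gripper_width: 0.688
```

```bash
python3 - <<'E'
from h import *
d=shot("wrist","w14",s=1.5); s=sense(); print(s["tcp_pos"],s["orientation"],s["t"],s["gripper_width"],s["joint_positions"])
W=cloud(d); m=(W[...,2]>.117)&(W[...,2]<.135)&(np.hypot(W[...,0]-.59,W[...,1]+.205)<.07); Q=W[m]; print(len(Q),cv2.minAreaRect(Q[:,:2].astype(np.float32)),np.percentile(Q[:,2],[50,95]))
hs=cv2.cvtColor(d["image"],cv2.COLOR_RGB2HSV); k=m&(hs[...,2]<70); Q=W[k]; print(len(Q),cv2.minAreaRect(Q[:,:2].astype(np.float32)))
m=(np.abs(W[...,2]-.103)<.004)&(np.hypot(W[...,0]-.59,W[...,1]+.205)<.07); Q=W[m]; print(len(Q),cv2.minAreaRect(Q[:,:2].astype(np.float32)))
crop("w14",(190,60,320,220),4.5,"w14a")
E
```

```text
[ 0.57886654 -0.2079534   0.22163238] [ 2.34318418e+00 -2.09143259e+00 -1.43756293e-03] 19.7 0.6834695250691953 [-3.99917870e-01  1.37087874e-01  1.15564351e+00 -4.76104661e-04
  1.84998459e+00  1.05732997e+00]
1659 ((0.6020805239677429, -0.2034432291984558), (0.08256474882364273, 0.025884060189127922), 6.552117347717285) [0.12715628 0.13033091]
1011 ((0.6022944450378418, -0.20562893152236938), (0.08135061711072922, 0.02416284754872322), 10.608803749084473)
426 ((0.6081442832946777, -0.2027662843465805), (0.07061049342155457, 0.030537527054548264), 6.606818675994873)
```

View pics/w14.png

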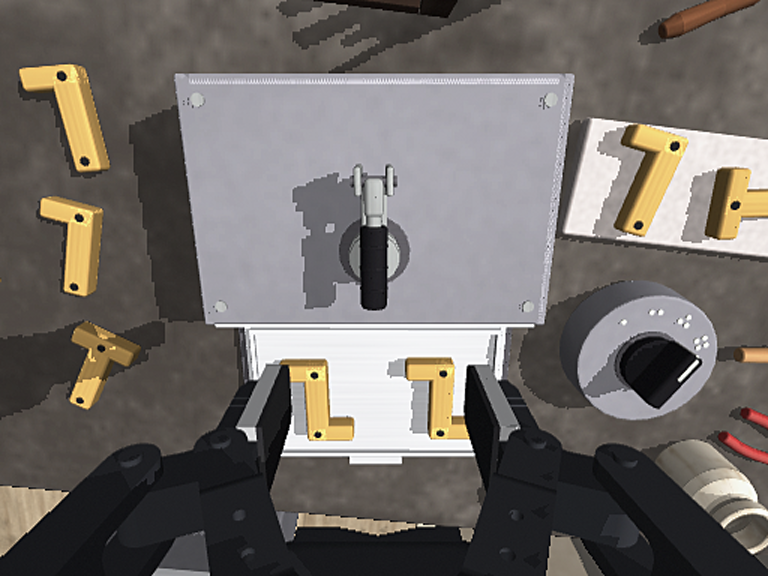

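View pics/w14a.png

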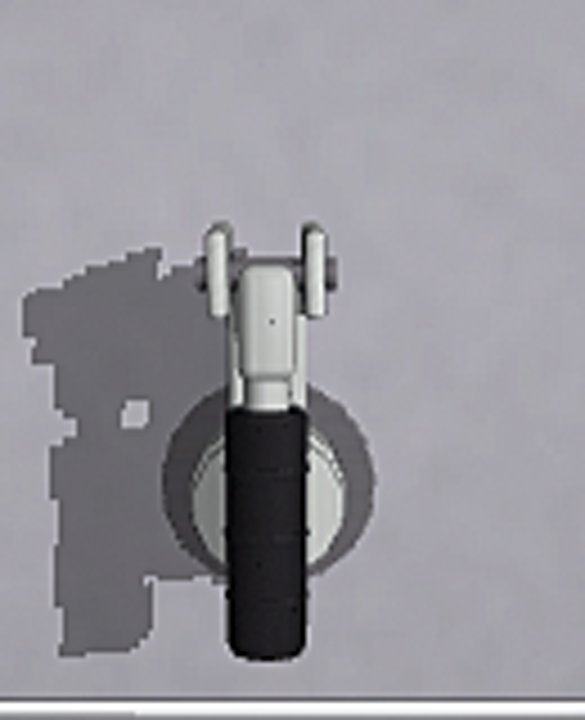

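The crop shows the clevis pin at (268,272), the black sleeve from (268,410) to (267,660), and the handle lying straight over the arm.

```bash
python3 - <<'E'
from h import *
d=np.load("/tmp/w14.npz")
f=lambda x,y,z:ray(d,190+x/4.5,60+y/4.5,z)
P=f(268,272,.121);E=f(267,656,.121);print(P,E,np.linalg.norm(P-E),f(268,410,.129),f(268,490,.103), np.degrees(np.arctan2(*(P-E)[1::-1])))
E
```

```text
[ 0.63520627 -0.20050267  0.121     ] [ 0.55877137 -0.20887143  0.121     ] 0.07689168107127467 [ 0.61082659 -0.20329107  0.129     ] [ 0.5890027  -0.20556582  0.103     ] 6.248351802866234
```

>>> carry_out:
  motion: "0 0 0 0.006 0.006 -0.15 100;0 0 0 0.006 0.006 -0.3 120;0 0 0 0.006 0.006 -0.43 120;0 0 0 0.006 0.006 -0.5 120;0 0 0 0.006 0.006 -0.53 120;0 0 0 0.006 0.006 -0.53 120;0 0 0 0.006 0.006 -0.53 255;0 0 0 0.006 0.006 -0.53 255;0 0 0 0.006 0.006 -0.53 255;0 0 0 0.006 0.006 -0.53 255"
  force: 25

```text
t: 20.7
tcp_pos: [0.5819, -0.2052, 0.0912]
orientation: [-2.345, 2.089, -0.002]
ft_force: [-1.6, 3.3, 4.5]
gripper_width: 0.17
```

```bash
python3 - <<'E'
from h import *
d=shot("wrist","w15",s=1.5); s=sense(); print(s["tcp_pos"],s["orientation"],s["t"],s["gripper_width"],s["ft_force"])
E
```

```text
[ 0.58191479 -0.20530866  0.09109539] [-2.34475194e+00  2.08914761e+00 -1.72534994e-03] 20.75 0.17368590537621217 [-2.13602925  3.54924458  5.50606618]
```

View pics/w15.png

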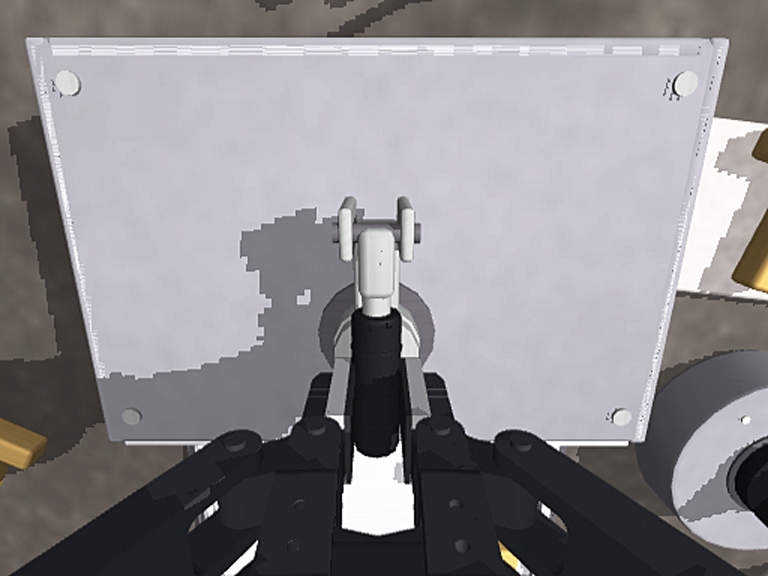

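The sleeve is gripped between the pads at (377,390), 53.5 mm from the pivot. Swinging it up along an arc with a small overshoot to reach the stop.

>>> carry_out:
  motion: "0 0 0 0.003 0 0.037 255;0 0 0 0.013 0.001 0.073 255;0 0 0 0.028 0.003 0.107 255;0 0 0 0.05 0.005 0.138 255;0 0 0 0.076 0.008 0.164 255;0 0 0 0.106 0.012 0.185 255;0 0 0 0.14 0.015 0.201 255;0 0 0 0.176 0.019 0.211 255;0 0 0 0.213 0.024 0.214 255;0 0 0 0.225 0.025 0.214 255;0 0 0 0.225 0.025 0.214 255;0 0 0 0.225 0.025 0.214 255"

```text
t: 21.95
tcp_pos: [0.6377, -0.2, 0.1435]
orientation: [2.344, -2.091, 0.001]
ft_force: [-0.8, 0.0, -0.5]
gripper_width: -0.002
```

```bash
python3 - <<'E'
from h import *
d=shot("wrist","w16",s=1.5); s=sense(); print(s["tcp_pos"],s["orientation"],s["t"],s["gripper_width"],s["ft_force"])
shot("side","s16",(190,90,320,190),6)
E
```

```text
[ 0.63756298 -0.19992031  0.14338439] [ 2.34429541e+00 -2.09100488e+00  8.42200295e-04] 22.0 -0.0007819622279896697 [-1.10983048  0.58541253 -0.74273833]
```

View pics/w16.png

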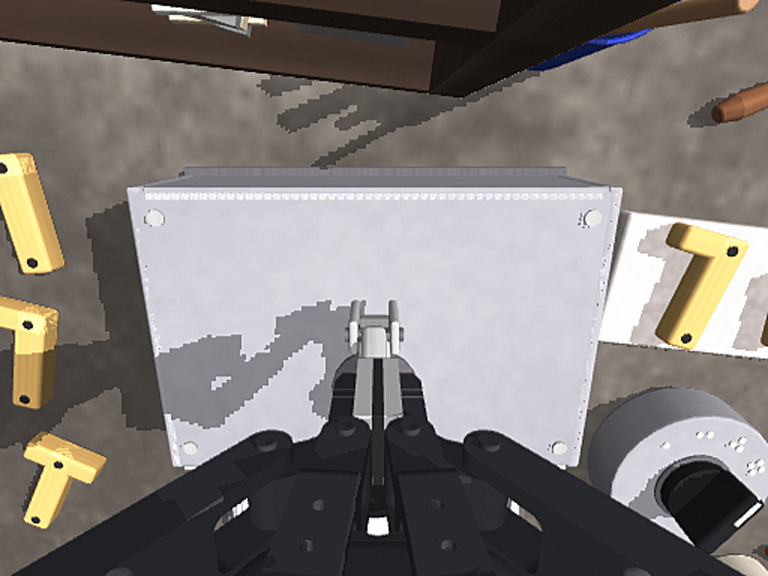

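View pics/s16.png

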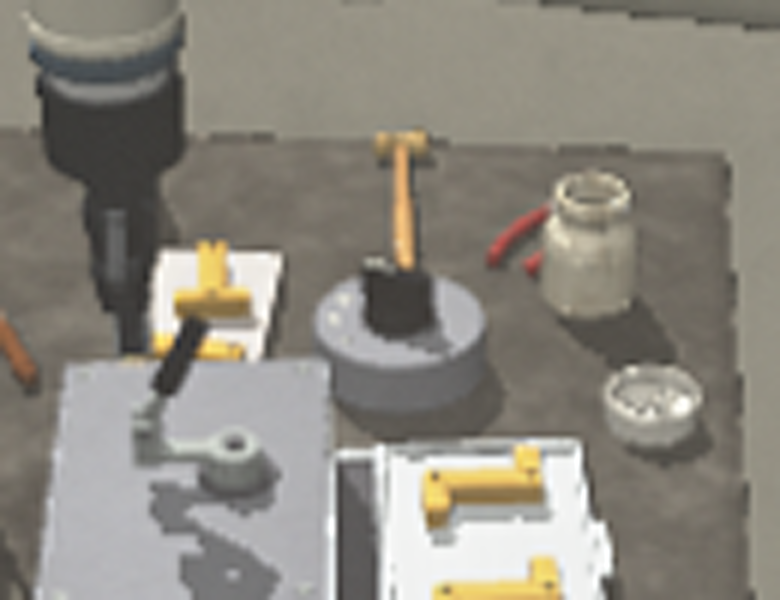

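Side view: the handle (180,355) is only partly up, leaning back over the hub. It slipped out of the grip on the way, and the fingers are now shut. I'll measure its lean.

```bash
python3 - <<'E'
from h import *
d=np.load("/tmp/s16.npz");W=cloud(d)
P=np.array([.6352,-.2005,.121]);u=np.array([.994,.11,0])
for x,y in [(190,325),(180,350),(170,375),(163,392),(195,320)]:
    p=W[int(90+y/6),int(190+x/6)]; q=p-P; print(p.round(4),(q@u).round(4),q[2].round(4))
E
```

```text
[ 0.6045 -0.2015  0.1858] -0.0306 0.0648
[ 0.6078 -0.1952  0.1738] -0.0267 0.0528
[ 0.6158 -0.1958  0.1568] -0.0188 0.0358
[ 0.62   -0.195   0.1447] -0.0145 0.0237
[ 0.6008 -0.2011  0.1903] -0.0342 0.0693
```

It leans at about 64°. I'll go round behind the handle with shut fingers and push it up to its stop.

>>> carry_out:
  motion: "0 0 0 0.01 0.001 0.15 255;0 0 0 0 0 0.31 255;0 0 0 0 0 0.31 255;0 0 0 -0.14 -0.015 0.31 255;0 0 0 -0.268 -0.03 0.31 255;0 0 0 -0.268 -0.03 0.31 255;0 0 0 -0.268 -0.03 0.15 255;0 0 0 -0.268 -0.03 0.006 255;0 0 0 -0.268 -0.03 0.006 255;0 0 0 -0.24 -0.026 0.006 255;0 0 0 -0.21 -0.023 0.006 255;0 0 0 -0.18 -0.02 0.006 255;0 0 0 -0.15 -0.016 0.006 255;0 0 0 -0.12 -0.013 0.006 255;0 0 0 -0.095 -0.01 0.006 255;0 0 0 -0.083 -0.009 0.006 255;0 0 0 -0.083 -0.009 0.006 255"

```text
t: 23.75
tcp_pos: [0.6166, -0.2018, 0.1447]
orientation: [2.344, -2.09, -0.002]
ft_force: [-4.4, 0.8, 1.7]
gripper_width: -0.002
```

```bash
python3 - <<'E'
from h import *
s=sense(); print(s["tcp_pos"],s["t"],s["gripper_width"],s["ft_force"])
d=shot("side","s17",(190,90,320,190),6)
d=shot("wrist","w17",s=1.5);d=shot("scene","c17",(220,130,360,240),5)
E
```

```text
[ 0.6166396  -0.20178674  0.14469255] 23.75 -0.002026136010515383 [-4.35931605  0.82799397  1.66397753]
```

View pics/s17.png

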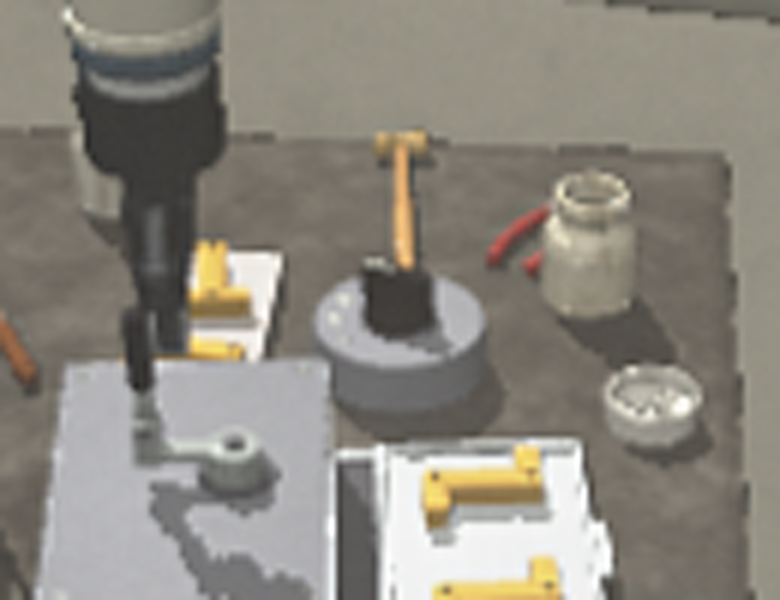

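View pics/w17.png

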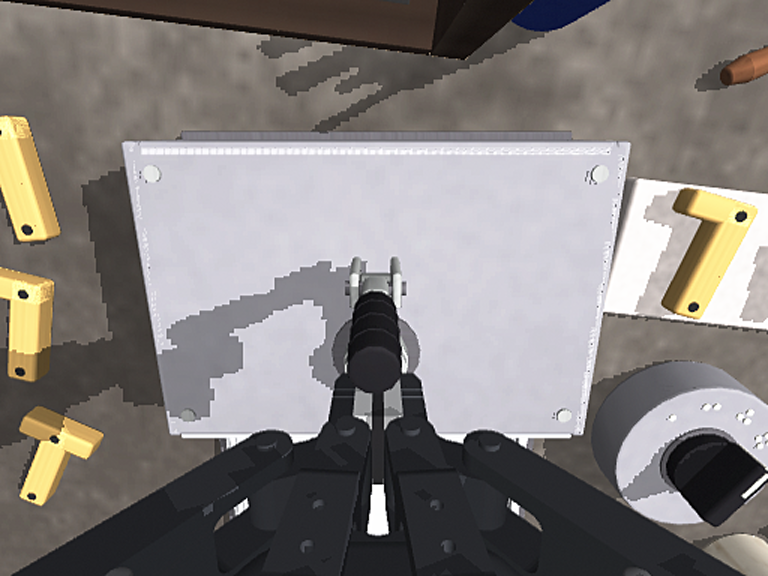

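>>> carry_out:
  motion: "0 0 0 0.008 0.001 0 255;0 0 0 0.014 0.001 0 255;0 0 0 0.014 0.001 0 255;0 0 0 0.014 0.001 0 255"

```text
t: 24.3
tcp_pos: [0.6179, -0.2021, 0.1448]
orientation: [2.341, -2.09, -0.006]
ft_force: [-13.8, -0.5, 5.6]
gripper_width: 0.005
```

```bash
python3 - <<'E'
from h import *
s=sense(); print(s["tcp_pos"],s["t"],s["gripper_width"],s["ft_force"])
d=shot("side","s18",(190,90,320,190),6); W=cloud(d)
P=np.array([.6352,-.2005,.121]);u=np.array([.994,.11,0]);n=np.array([-.11,.994,0])
q=W-P; m=(np.abs(q@n)<.02)&(np.abs(q@u)<.012)&(q[...,2]>.0)&(q[...,2]<.085); Q=q[m]
for h in np.arange(.01,.08,.01):
    k=np.abs(Q[:,2]-h)<.005
    if k.any(): print(h.round(3),k.sum(),(Q[k]@u).min().round(4),(Q[k]@u).mean().round(4),(Q[k]@u).max().round(4),(Q[k]@n).mean().round(4))
d=shot("wrist","w18"); W=cloud(d); q=W-P; m=(np.abs(q@n)<.012)&(np.abs(q@u)<.03)&(q[...,2]>.068)&(q[...,2]<.08); Q=q[m]; print("top",len(Q),(Q@u).min(),(Q@u).max(),(Q@n).min(),(Q@n).max(),Q[:,2].max())
E
```

```text
[ 0.61794497 -0.2021348   0.14478376] 24.3 0.005201921234426451 [-13.84397005  -0.46256824   5.59159044]
0.01 11 -0.0069 -0.0032 0.0048 0.0057
0.02 6 -0.0071 -0.0021 0.0029 0.004
0.03 12 -0.008 -0.0019 0.0056 0.006
0.04 14 -0.009 -0.0028 0.0053 0.0046
0.05 10 -0.0095 -0.0013 0.0044 0.0057
0.06 12 -0.0105 -0.0038 0.0068 0.0064
0.07 14 -0.011 -0.003 0.0057 0.0053
0.08 6 -0.0119 -0.0021 0.0052 0.006
top 1745 -0.010452244803983716 0.009511254206004837 -0.011959025131339812 0.011984143678641472 0.07998565944955405
```

The force rose to 13.8 N at the stop and the handle stands vertical within 3 mm over 70 mm, so it is fully upright. Next: back off, rise, open, and come down over it.

>>> carry_out:
  motion: "0 0 0 -0.06 -0.006 0 255;0 0 0 -0.08 -0.008 0 255;0 0 0 -0.08 -0.008 0.2 200;0 0 0 -0.08 -0.008 0.38 120;0 0 0 -0.08 -0.008 0.38 120;0 0 0 0.06 0.005 0.38 120;0 0 0 0.06 0.005 0.38 120;0 0 0 0.06 0.005 0.38 120"

```text
t: 25.2
tcp_pos: [0.636, -0.1999, 0.238]
orientation: [2.345, -2.089, -0.003]
ft_force: [0.1, 0.1, 1.3]
gripper_width: 0.53
```

```bash
python3 - <<'E'
from h import *
s=sense(); print(s["tcp_pos"],s["t"],s["gripper_width"],s["ft_force"])
d=shot("wrist","w19",s=1.5); W=cloud(d)
P=np.array([.6352,-.2005,.121]);u=np.array([.994,.11,0]);n=np.array([-.11,.994,0])
q=W-P; m=(np.abs(q@n)<.015)&(np.abs(q@u)<.03)&(q[...,2]>.07)&(q[...,2]<.08); Q=q[m]; print("top",len(Q),(Q@u).min(),(Q@u).max(),(Q@n).min(),(Q@n).max(),Q[:,2].max())
E
```

```text
[ 0.6359916  -0.19992263  0.23797415] 25.2 0.5299041154168125 [0.07733401 0.11029153 1.29315223]
top 368 -0.007124523387940486 0.008358173912159561 -0.006730931895293218 0.007937083452682186 0.07718359961987711
```

View pics/w19.png

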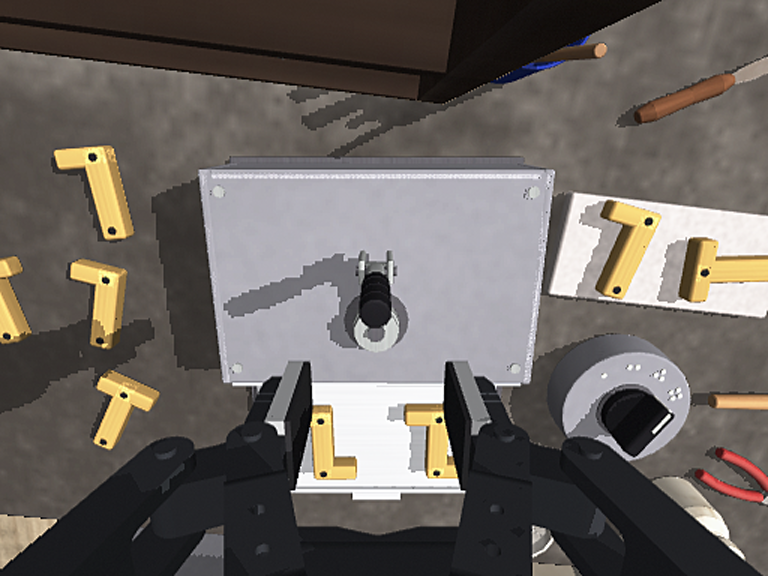

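The handle top is within 1 mm of the pivot in plan, so it is upright and under the jaw middle. Descending and gripping.

>>> carry_out:
  motion: "0 0 0 0 0 -0.15 120;0 0 0 0 0 -0.28 120;0 0 0 0 0 -0.36 120;0 0 0 0 0 -0.384 120;0 0 0 0 0 -0.384 120;0 0 0 0 0 -0.384 255;0 0 0 0 0 -0.384 255;0 0 0 0 0 -0.384 255;0 0 0 0 0 -0.384 255"
  force: 60

```text
t: 26.15
tcp_pos: [0.6363, -0.2, 0.1465]
orientation: [-2.344, 2.089, -0.005]
ft_force: [-1.1, 3.2, 6.1]
gripper_width: 0.167
```

```bash
python3 - <<'E'
import numpy as np
p=np.deg2rad(6.35)
for q in range(15,361,15):
    a=p-np.deg2rad(q); print(q,round(.2*(np.cos(a)-np.cos(p)),3),round(.2*(np.sin(a)-np.sin(p)),3))
E
```

```text
15 -0.001 -0.052
30 -0.016 -0.102
45 -0.043 -0.147
60 -0.08 -0.183
75 -0.126 -0.208
90 -0.177 -0.221
105 -0.229 -0.22
120 -0.279 -0.205
135 -0.324 -0.178
150 -0.36 -0.141
165 -0.385 -0.095
180 -0.398 -0.044
195 -0.396 0.008
210 -0.382 0.058
225 -0.355 0.103
240 -0.317 0.139
255 -0.272 0.164
270 -0.221 0.177
285 -0.169 0.176
300 -0.119 0.161
315 -0.074 0.134
330 -0.038 0.096
345 -0.012 0.051
360 -0.0 0.0
```

First a 90° trial.

>>> carry_out:
  motion: "0 0 0 -0.001 -0.052 0 255;0 0 0 -0.016 -0.102 0 255;0 0 0 -0.043 -0.147 0 255;0 0 0 -0.08 -0.183 0 255;0 0 0 -0.126 -0.208 0 255;0 0 0 -0.177 -0.221 0 255;0 0 0 -0.177 -0.221 0 255"

```text
t: 26.85
tcp_pos: [0.5922, -0.2546, 0.1466]
orientation: [-2.343, 2.087, -0.006]
ft_force: [1.3, 4.8, 4.6]
gripper_width: 0.169
```

```bash
python3 - <<'E'
from h import *
s=sense(); print(s["tcp_pos"],s["t"],s["gripper_width"],s["ft_force"])
d=shot("wrist","w20",s=1.5); shot("side","s20",(190,90,320,190),6)
E
```

```text
[ 0.59216096 -0.25458208  0.14655435] 26.85 0.16917286237656717 [1.30759768 4.75568994 4.64854663]
```

View pics/w20.png

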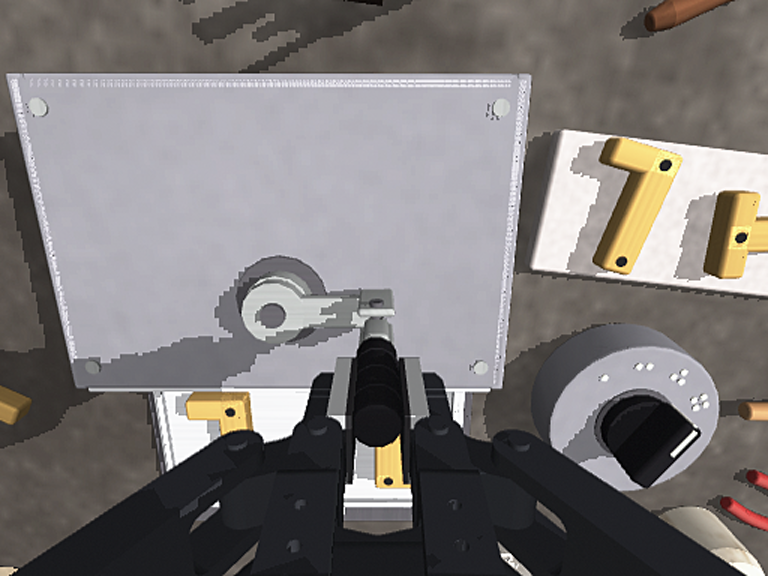

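View pics/s20.png

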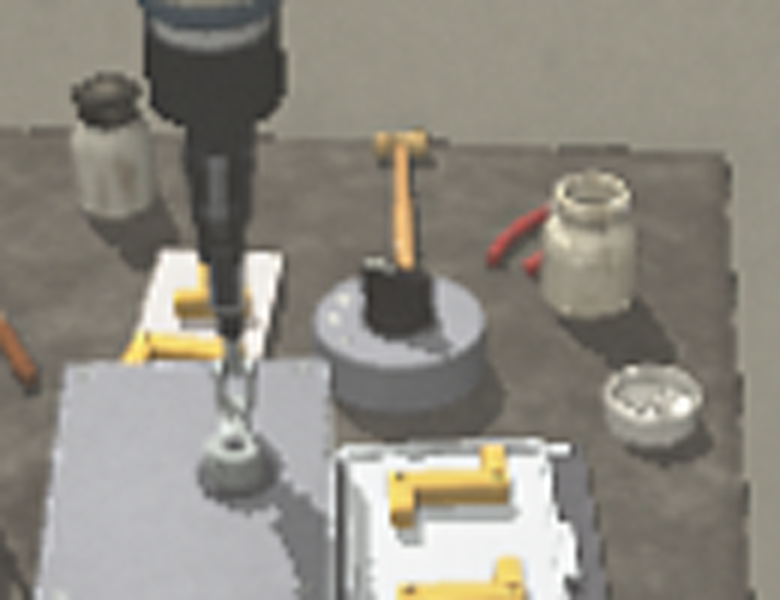

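It works: the arm has turned 90° and the tray has moved in with both blanks inside. Finishing the first turn.

>>> carry_out:
  motion: "0 0 0 -0.052 0.001 0 255;0 0 0 -0.102 0.016 0 255;0 0 0 -0.147 0.043 0 255;0 0 0 -0.183 0.08 0 255;0 0 0 -0.208 0.126 0 255;0 0 0 -0.221 0.177 0 255;0 0 0 -0.219 0.229 0 255;0 0 0 -0.205 0.279 0 255;0 0 0 -0.178 0.324 0 255;0 0 0 -0.14 0.36 0 255;0 0 0 -0.095 0.385 0 255;0 0 0 -0.044 0.398 0 255;0 0 0 0.008 0.397 0 255;0 0 0 0.058 0.382 0 255;0 0 0 0.103 0.355 0 255;0 0 0 0.139 0.317 0 255;0 0 0 0.165 0.272 0 255;0 0 0 0.177 0.221 0 255;0 0 0 0.177 0.221 0 255"

```text
t: 28.85
tcp_pos: [0.6364, -0.2008, 0.1466]
orientation: [-2.343, 2.09, -0.005]
ft_force: [-1.8, 1.3, 6.8]
gripper_width: 0.167
```

```bash
python3 - <<'E'
from h import *
s=sense(); print(s["tcp_pos"],s["t"],s["gripper_width"],s["ft_force"])
d=shot("wrist","w21",s=1.5); shot("side","s21",(190,90,320,190),6)
E
```

```text
[ 0.63637148 -0.20084894  0.14655487] 28.85 0.16653271780834658 [-1.81611806  1.26710386  6.84658455]
```

View pics/w21.png

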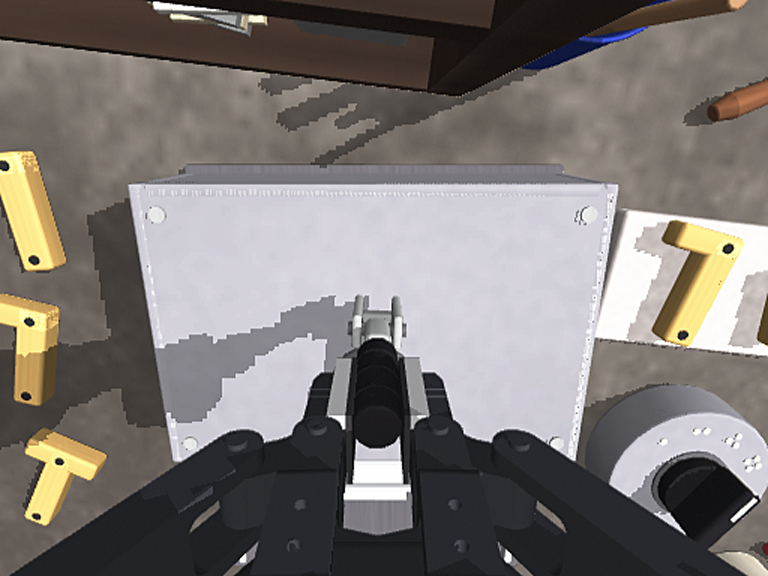

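View pics/s21.png

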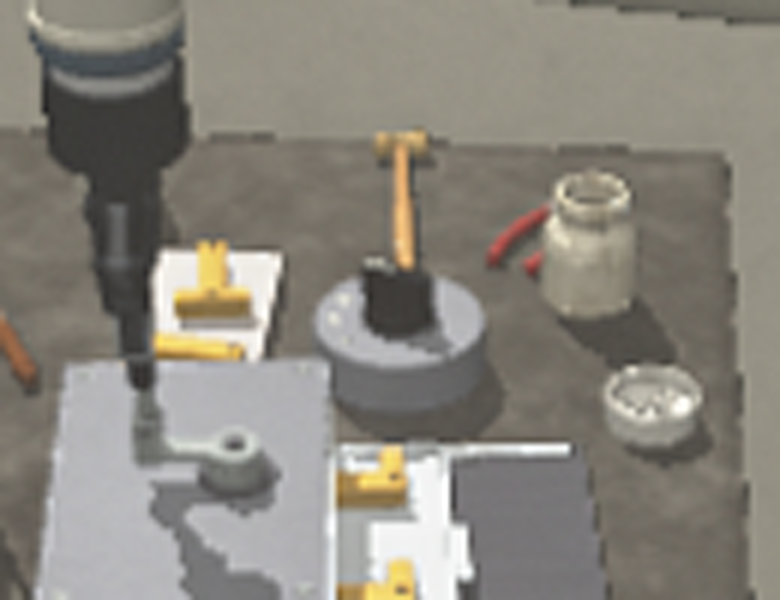

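The tray is half in after one turn. Second turn.

>>> carry_out:
  motion: "0 0 0 -0.001 -0.052 0 255;0 0 0 -0.016 -0.102 0 255;0 0 0 -0.043 -0.147 0 255;0 0 0 -0.08 -0.183 0 255;0 0 0 -0.126 -0.208 0 255;0 0 0 -0.177 -0.221 0 255;0 0 0 -0.229 -0.22 0 255;0 0 0 -0.279 -0.205 0 255;0 0 0 -0.324 -0.178 0 255;0 0 0 -0.36 -0.141 0 255;0 0 0 -0.385 -0.095 0 255;0 0 0 -0.398 -0.044 0 255;0 0 0 -0.396 0.008 0 255;0 0 0 -0.382 0.058 0 255;0 0 0 -0.355 0.103 0 255;0 0 0 -0.317 0.139 0 255;0 0 0 -0.272 0.164 0 255;0 0 0 -0.221 0.177 0 255;0 0 0 -0.169 0.176 0 255;0 0 0 -0.119 0.161 0 255"

```text
t: 30.95
tcp_pos: [0.6059, -0.1588, 0.1465]
orientation: [-2.345, 2.088, -0.0]
ft_force: [-6.4, 2.7, 8.7]
gripper_width: 0.161
```

>>> carry_out:
  motion: "0 0 0 0.045 -0.027 0 255;0 0 0 0.081 -0.065 0 255;0 0 0 0.107 -0.11 0 255;0 0 0 0.119 -0.161 0 255;0 0 0 0.12 -0.17 0 255;0 0 0 0.12 -0.178 0 255;0 0 0 0.12 -0.178 0 255"

```text
t: 31.65
tcp_pos: [0.6364, -0.2001, 0.1465]
orientation: [-2.344, 2.082, 0.004]
ft_force: [-3.6, 14.1, 7.5]
gripper_width: 0.164
```

```bash
python3 - <<'E'
from h import *
s=sense(); print(s["tcp_pos"],s["t"],s["gripper_width"],s["ft_force"])
d=shot("wrist","w22",s=1.5); shot("side","s22",(190,90,320,190),6)
E
```

```text
[ 0.6363528  -0.20012512  0.14649629] 31.65 0.16414948837386578 [-3.55420593 14.05875259  7.47919767]
```

View pics/w22.png

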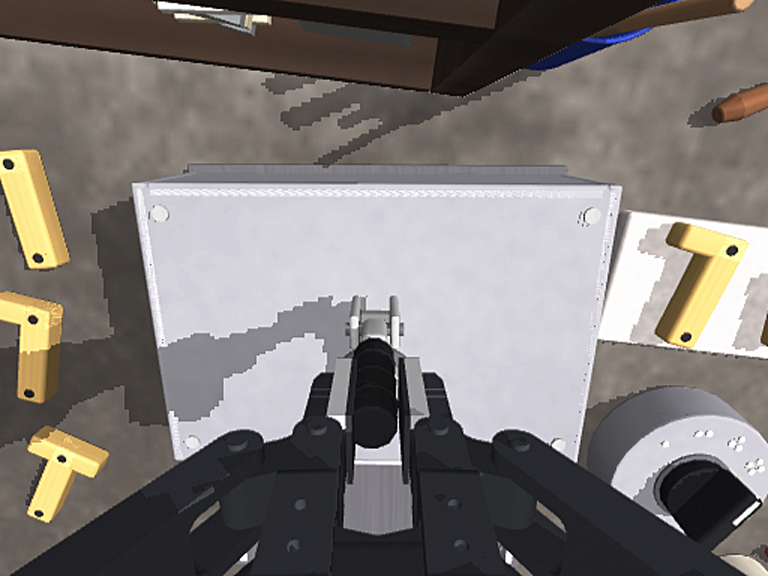

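View pics/s22.png

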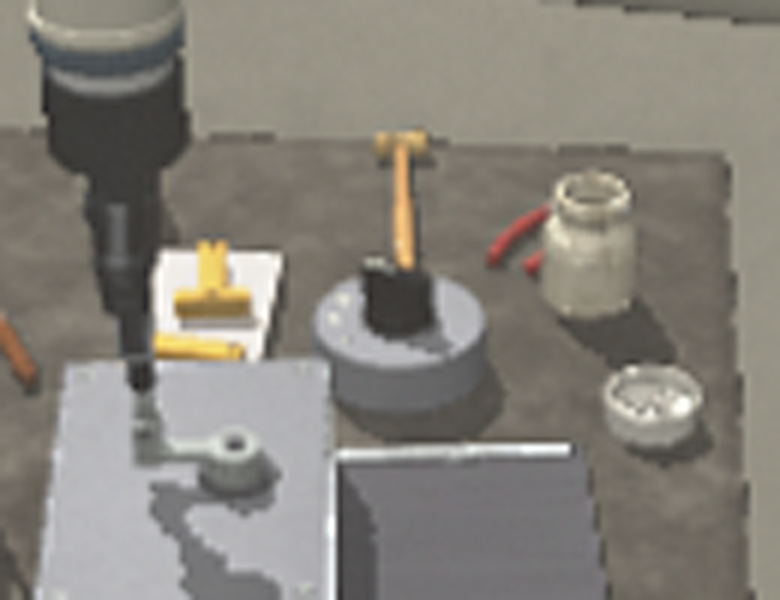

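The tray is fully in (side view: slot empty, front flush). The crank is at its stop, with 14 N of reaction and the arm back at its start direction. Now I'll fold the handle back along the reverse arc.

>>> carry_out:
  motion: "0 0 0 0 0.014 0 255;0 0 0 0 0.014 0 255;0 0 0 -0.038 0.01 -0.003 255;0 0 0 -0.075 0.006 -0.013 255;0 0 0 -0.109 0.002 -0.029 255;0 0 0 -0.141 -0.002 -0.051 255;0 0 0 -0.167 -0.005 -0.078 255;0 0 0 -0.189 -0.007 -0.11 255;0 0 0 -0.205 -0.009 -0.144 255;0 0 0 -0.215 -0.01 -0.18 255;0 0 0 -0.218 -0.01 -0.21 255;0 0 0 -0.218 -0.01 -0.21 255"
  force: 40

```text
t: 32.95
tcp_pos: [0.5813, -0.2054, 0.0936]
orientation: [-2.345, 2.087, -0.0]
ft_force: [-6.4, 6.4, 8.5]
gripper_width: 0.164
```

```bash
python3 - <<'E'
from h import *
s=sense(); print(s["tcp_pos"],s["t"],s["gripper_width"],s["ft_force"])
d=shot("wrist","w23",s=1.5); shot("side","s23",(190,90,320,190),6)
E
```

```text
[ 0.5813051  -0.20542573  0.0936015 ] 32.95 0.16375652973287838 [-6.36195941  6.43107129  8.49854245]
```

View pics/w23.png

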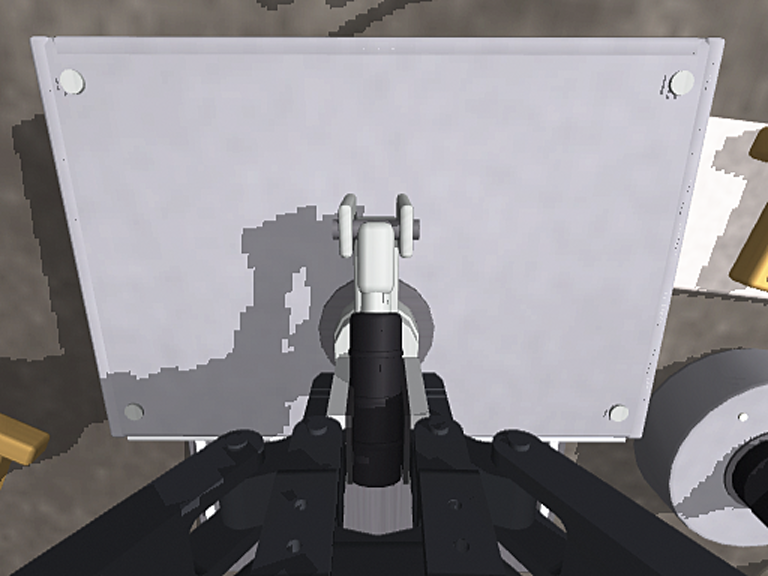

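View pics/s23.png

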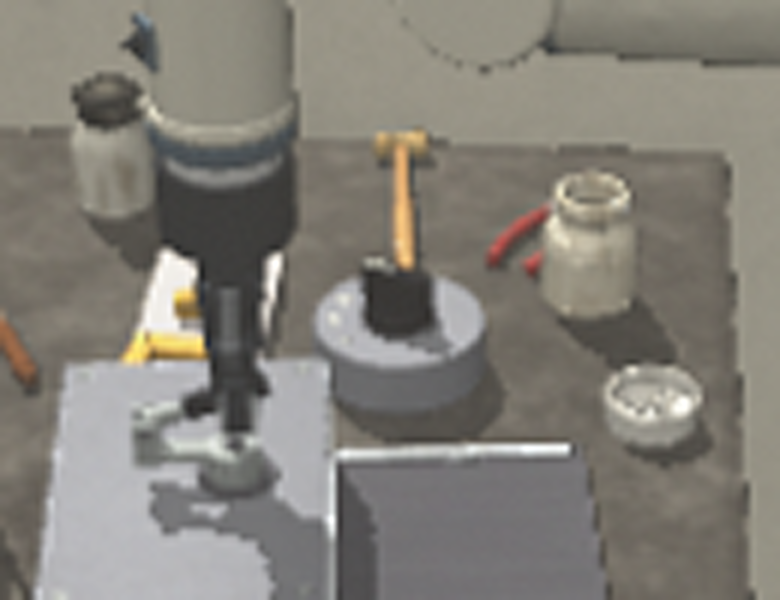

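It is nearly flat. Releasing and rising to measure it.

>>> carry_out:
  motion: "0 0 0 0 0 0 150;0 0 0 0 0 0 130;0 0 0 0 0 0 120;0 0 0 0 0 0.15 120;0 0 0 0 0 0.3 120;0 0 0 0 0 0.45 180;0 0 0 0 0 0.45 255;0 0 0 0 0 0.45 255"

```text
t: 33.85
tcp_pos: [0.5817, -0.2075, 0.2049]
orientation: [-2.344, 2.091, -0.004]
ft_force: [-0.3, -0.5, -1.0]
gripper_width: 0.025
```

```bash
python3 - <<'E'
from h import *
s=sense(); print(s["tcp_pos"],s["t"],s["gripper_width"],s["ft_force"])
d=shot("wrist","w24",s=1.5); shot("side","s24",(190,90,320,190),6)
W=cloud(d)
P=np.array([.6357,-.1998,.121]);u=np.array([.994,.11,0]);n=np.array([-.11,.994,0]);q=W-P
for b in np.arange(-.08,-.01,.01):
    m=(np.abs(q@n)<.006)&(np.abs(q@u-b)<.003)&(q[...,2]>-.01)&(q[...,2]<.05)
    if m.any(): print(b.round(3),m.sum(),np.percentile(q[m][:,2],90).round(4))
E
```

```text
[ 0.58173996 -0.20746828  0.20489786] 33.85 0.024670236200211977 [-0.29012362 -0.46936335 -0.97252953]
-0.07 34 0.0326
-0.06 123 0.0309
-0.05 123 0.0273
-0.04 125 0.0238
-0.03 130 0.0204
-0.02 103 0.0161
-0.01 118 0.0107
```

View pics/w24.png

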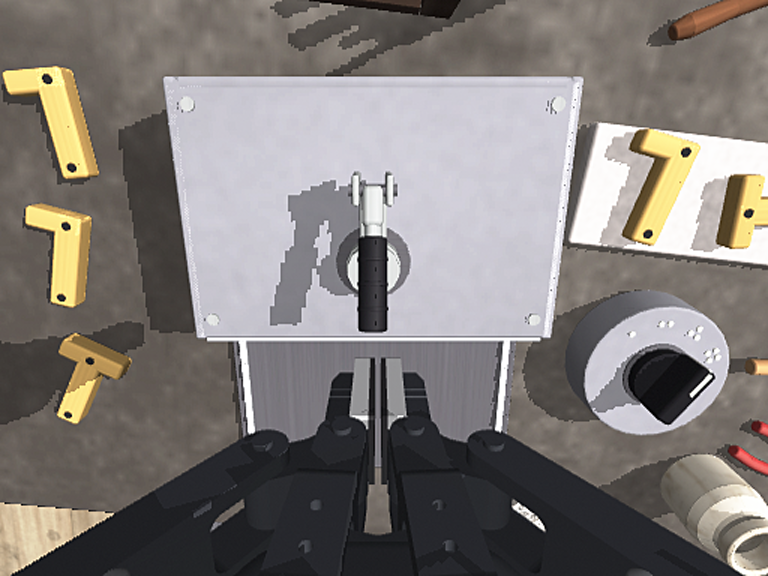

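The handle is still about 21° up. Pressing it down with shut fingers.

>>> carry_out:
  motion: "0 0 0 -0.015 0.005 0 255;0 0 0 -0.015 0.005 -0.15 255;0 0 0 -0.015 0.005 -0.25 255;0 0 0 -0.015 0.005 -0.3 255;0 0 0 -0.015 0.005 -0.34 255;0 0 0 -0.015 0.005 -0.36 255;0 0 0 -0.015 0.005 -0.372 255;0 0 0 -0.015 0.005 -0.38 255;0 0 0 -0.015 0.005 -0.38 255"

```text
t: 34.85
tcp_pos: [0.5778, -0.2059, 0.1094]
orientation: [-2.345, 2.09, -0.002]
ft_force: [0.4, -0.5, 1.3]
gripper_width: -0.003
```

>>> carry_out:
  motion: "0 0 0 0 0 -0.01 255;0 0 0 0 0 -0.01 255"

```text
t: 35.05
tcp_pos: [0.5777, -0.2058, 0.1063]
orientation: [-2.345, 2.09, -0.001]
ft_force: [-0.8, 0.7, 1.6]
gripper_width: 0.002
```

Little force yet. Lower in small steps.

>>> carry_out:
  motion: "0 0 0 0 0 -0.01 255;0 0 0 0 0 -0.01 255;0 0 0 0 0 -0.01 255"

```text
t: 35.35
tcp_pos: [0.5776, -0.2059, 0.1042]
orientation: [-2.345, 2.091, -0.001]
ft_force: [-0.9, -0.2, 3.6]
gripper_width: -0.0
```

```bash
python3 - <<'E'
from h import *
s=sense(); print(s["tcp_pos"],s["t"],s["ft_force"])
d=shot("wrist","w25",s=1.5)
W=cloud(d)
P=np.array([.6357,-.1998,.121]);u=np.array([.994,.11,0]);n=np.array([-.11,.994,0]);q=W-P
for b in np.arange(-.08,-.01,.01):
    m=(np.abs(q@n)<.006)&(np.abs(q@u-b)<.003)&(q[...,2]>-.01)&(q[...,2]<.05)
    if m.any(): print(b.round(3),m.sum(),np.percentile(q[m][:,2],[10,90]).round(4))
E
```

```text
[ 0.57761483 -0.20587994  0.10420609] 35.35 [-0.94524834 -0.16793868  3.60530259]
-0.07 31 [0.0446 0.0459]
-0.06 96 [0.0448 0.0459]
-0.05 685 [0.0077 0.0454]
-0.04 250 [0.0059 0.0085]
-0.03 277 [0.006  0.0086]
-0.02 201 [0.0028 0.0059]
-0.01 281 [0.0042 0.0066]
```

View pics/w25.png

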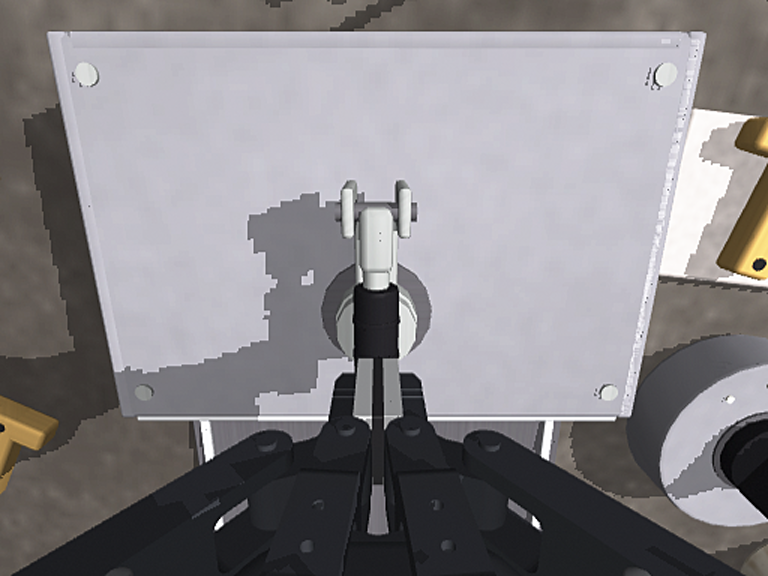

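Nearly level. Pressing gently until the stop force rises.

>>> carry_out:
  motion: "0 0 0 0 0 -0.008 255;0 0 0 0 0 -0.008 255;0 0 0 0 0 -0.008 255"

```text
t: 35.7
tcp_pos: [0.5776, -0.2061, 0.1034]
orientation: [-2.345, 2.091, -0.003]
ft_force: [-2.8, -0.6, 8.8]
gripper_width: -0.001
```

>>> carry_out:
  motion: "0 0 0 0 0 -0.006 255;0 0 0 0 0 -0.006 255;0 0 0 0 0 -0.006 255"

```text
t: 36.0
tcp_pos: [0.5777, -0.2063, 0.103]
orientation: [-2.344, 2.091, -0.005]
ft_force: [-5.5, -0.2, 12.4]
gripper_width: -0.002
```

It is at the stop (12 N, no further travel). Rising clear and inspecting.

>>> carry_out:
  motion: "0 0 0 0 0 0.1 255;0 0 0 0 0 0.3 255;0 0 0 -0.05 0 0.5 255;0 0 0 -0.3 0 0.65 100;0 0 0 -0.5 0 0.7 0;0 0 0 -0.5 0 0.7 0;0 0 0 -0.5 0 0.7 0"

```text
t: 36.7
tcp_pos: [0.4511, -0.206, 0.278]
orientation: [-2.343, 2.092, -0.008]
ft_force: [0.7, -0.8, 1.6]
gripper_width: 0.679
```

```bash
python3 - <<'E'
from h import *
s=sense(); print(s["tcp_pos"],s["t"],s["ft_force"])
d=shot("wrist","w26",s=1.5); shot("side","s26",s=1.5)
W=cloud(d)
P=np.array([.6357,-.1998,.121]);u=np.array([.994,.11,0]);n=np.array([-.11,.994,0]);q=W-P
for b in np.arange(-.08,-.01,.01):
    m=(np.abs(q@n)<.006)&(np.abs(q@u-b)<.003)&(q[...,2]>-.01)&(q[...,2]<.05)
    if m.any(): print(b.round(3),m.sum(),np.percentile(q[m][:,2],[50,90]).round(4))
E
```

```text
[ 0.45105549 -0.20604253  0.27798438] 36.7 [ 0.71873721 -0.83438366  1.63696329]
-0.07 91 [0.0073 0.0087]
-0.06 91 [0.0071 0.0086]
-0.05 92 [0.0076 0.0088]
-0.04 100 [0.0077 0.0089]
-0.03 93 [0.0073 0.009 ]
```

View pics/w26.png

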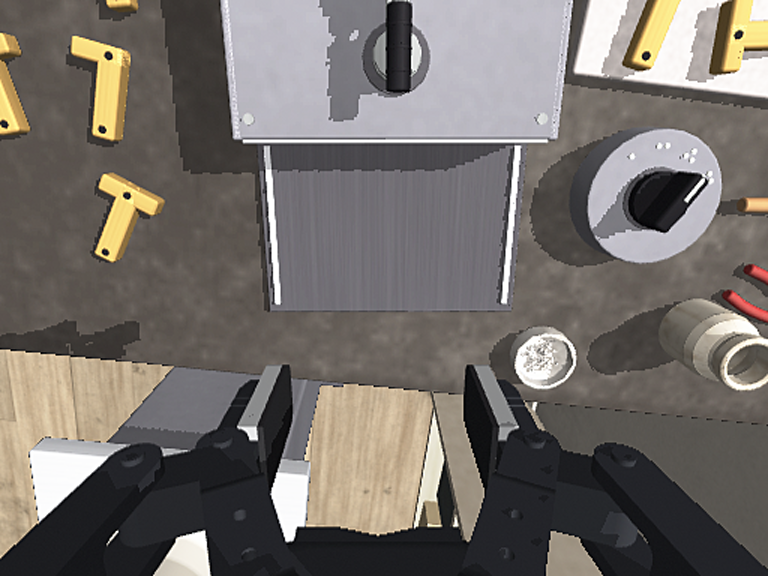

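View pics/s26.png

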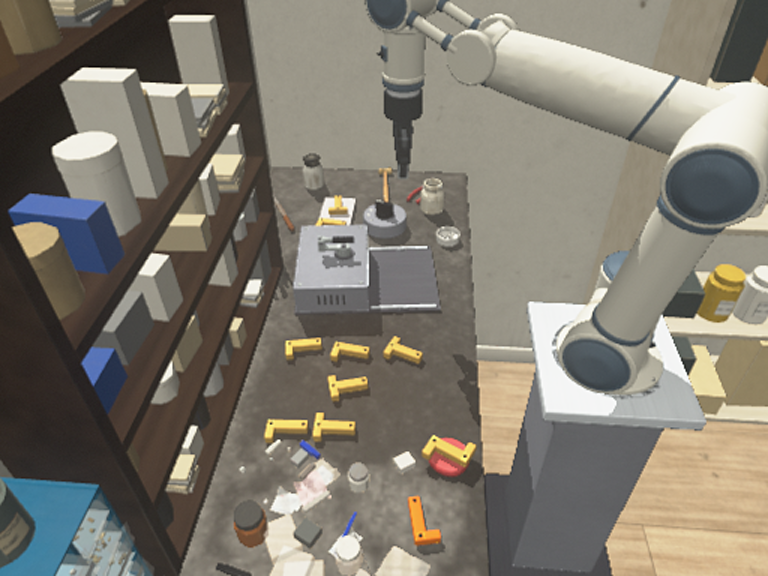

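```bash
python3 - <<'E'
from h import *
for f in("w14","w24","w26"):
    d=np.load("/tmp/%s.npz"%f);W=cloud(d)
    m=(W[...,2]>.118)&(W[...,2]<.165)&(np.hypot(W[...,0]-.6,W[...,1]+.205)<.06);Q=W[m]
    A=Q[:,:2]-Q[:,:2].mean(0); print(f,cv2.minAreaRect(Q[:,:2].astype(np.float32)), Q.mean(0))
    m=(W[...,2]>.072)&(W[...,2]<.085)&(np.hypot(W[...,0]-.508,W[...,1]+.441)<.04);Q=W[m];print(cv2.minAreaRect(Q[:,:2].astype(np.float32)) if len(Q) else None)
crop("w26",(390,80,490,180),6,"w26a")
d=np.load("/tmp/w24.npz")
# hood front edge & pin in w24 picture (1.5x)
a=ray(d,353/1.5,190/1.5,.121);b=ray(d,394/1.5,190/1.5,.121);print((a+b)/2)
E
```

```text
w14 ((0.6020805239677429, -0.2034432291984558), (0.08256474882364273, 0.025884060189127922), 6.552117347717285) [ 0.60418574 -0.20325464  0.12716977]
((0.5097888112068176, -0.44127559661865234), (0.014891887083649635, 0.05047698691487312), 62.62361526489258)
w24 ((0.604824960231781, -0.20319794118404388), (0.07729232311248779, 0.02556435391306877), 6.571429252624512) [ 0.60539649 -0.2031341   0.13828966]
((0.5097876191139221, -0.4412733018398285), (0.01552746631205082, 0.05074089393019676), 63.6444206237793)
w26 ((0.5860762596130371, -0.20542500913143158), (0.05128069221973419, 0.015880132094025612), 6.792356014251709) [ 0.58555847 -0.20525124  0.12746286]
((0.5094805955886841, -0.44189953804016113), (0.014658094383776188, 0.05066883563995361), 64.48088836669922)
[ 0.63496563 -0.20057387  0.121     ]
```

View pics/w26a.png

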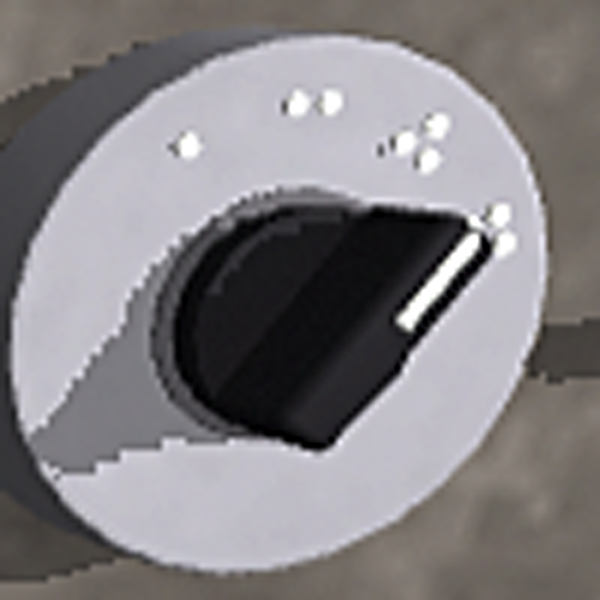

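All checks agree: selector bar at -25.5°, which is the three-dot detent (the apparent offset in the picture is parallax of the raised knob); the handle is level, with its top at 0.129 m; and the arm is at 6.8° against 6.5° at the start. Handing in.

```bash
python3 -c "
from plant import *
print(hand_in())"
```

```text
the job is handed in; nothing more can be done
None
```

The job is done and was handed in at about 37 s, with every requested step carried out; `hand_in()` gave no verdict.

- **Sample and blanks:** The sample on the red pad was Z-shaped, so I laid both Z blanks flat in the tray (tops at 32 mm, as expected). The three T and three L blanks stayed on the bench.
- **Handle up:** The handle slipped out of the grip part-way, at about 64°. I then pushed it to its upright stop (14 N of force, measured vertical) before any cranking.
- **Crank and tray:** I cranked clockwise two full turns, until the crank met its stop at 14 N. The tray is fully under the hood.
- **Handle folded:** The reverse swing left the handle about 21° up, so I pressed it down to its stop. It now lies level with its top at 129 mm. The arm reads 6.8° against 6.5° at the start, so the crank did not turn back within the measuring error.
- **Selector:** The first grip closed above the knob, because the finger tips stand about 20 mm higher than the TCP reading suggests. I regripped lower and turned it to three dots; the bar measures -25.5°, which matches the three-dot detent. In the last picture the pointer looks nearer four dots, which is parallax of the raised knob.
- **Jar and dish:** They look unmoved in the last pictures; I did not measure their positions again.

I could not look inside the hood after the last turn. The blanks were last seen in place with the tray half in.

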